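# Load the sled on an inclined-plane slip tester

### The job

Set the empty metal sled on the slip tester's sloping plate, lying flat, centred across the plate, and square up against the ledge at the plate's low end, and let go of it. Then take the oblong steel weight and rock it gently into the pocket of the sled, until it sits flat on the pocket floor, without dropping or ramming it, and leave the sled against the ledge. Leave the other weights and the other things on the bench alone.

Things in the scene. Friction and masses are not known exactly. Their poses are not given: they have to be found in the camera images.
- sled: Loose plain aluminium tray, 96 (its x) x 54 (its y) x 28 mm high (z), 0.2 kg or so, the same either way round, lying on the bench. In its top is one centred rectangular pocket 62.5 (x) x 32.5 (y) mm, open above, 12 mm deep; its floor is 16 mm above the underside. Origin: centre of the underside; z points up out of the pocket.
- plate: Fixed flat steel plate, 200 mm long up the slope and 76 mm wide, tilted 18 degrees, low end towards the robot. A black ledge across the low end, as wide as the plate, is 8 mm high and 10 mm thick. Origin: on the plate's top surface at the ledge's inner face, midway across, 45 mm above the bench; x points up the slope, y across, z square out of the surface. A sled set on it stays where left, by friction.
- tester: The slip tester that carries the plate: fixed grey base 250 x 120 x 16 mm. An upright aluminium bracket with a black knob stands beside the plate's high end on its +y side, up to 102 mm above the bench, more than 160 mm up the plate from the ledge. Origin: centre of the base's underside, 90 mm beyond the ledge; x from the plate's low end to its high end, z up.
- oblong_weight: Loose solid steel block, 60 (its x) x 30 (its y) x 46 mm high (z), about 0.6 kg, the only oblong one among three weights standing in a row on the bench on the robot's right. Origin: centre of the underside; z up. It fits the sled's pocket lengthwise (either way round) with about 1 mm to spare on each side and stands 34 mm proud of the sled's top when home.
- square_weight: Loose steel block 42 x 42 x 46 mm high, in the row of weights; does not fit the pocket; not to be disturbed. Origin: centre of the underside.
- round_weight: Loose round steel weight, 48 mm across with a small knob on top, 52 mm high, in the row of weights; not to be disturbed. Origin: centre of the underside.
- beaker: Loose open glass beaker, 66 mm across and 85 mm high; not to be disturbed. Origin: centre of the underside.
- jar: Loose closed amber jar, 52 mm across and 70 mm high; not to be disturbed. Origin: centre of the underside.
- screwdriver: Loose screwdriver 170 mm long, lying on the bench; not to be disturbed.
- roll_core: Loose standing grey plastic cylinder, 38 mm across and 60 mm high; not to be disturbed. Origin: centre of the underside.
Things that resemble listed ones, but are neither listed nor needed, are in the scene too. Of the things like the sled, leave any that is red; of the rest the larger one is meant. What is shaped like the oblong_weight but green or orange is not meant.

How it is judged:
By the outcome, as a careful person would: the job done as asked, in the order asked, and still so for the second after the job is handed in, with the robot touching nothing.
It also fails if it takes over 64 s, if anything falls off the work surface, if the arm or the gripper's body presses on something with over 40 N, if the wrist force passes 120 N, or if a joint passes its speed limit or range.

### The arm

A 6-joint arm with a two-finger parallel gripper is mounted at the origin on the work surface. World frame = base frame: x ahead of the robot, y to its left, z up, the work surface at z = 0. Lengths are in m, angles in rad, forces in N, time in s.
With the tool pointing down it reaches from about 0.35 to 0.775 m from the base axis. Payload 5.5 kg.
Tool frame: the origin (TCP) lies midway between the tips of the shut fingers; the grasp point (between the pads) lies 19 mm behind it; z points along the fingers, y is the line along which they close (so a half turn about z gives the same grasp; the last joint's range is limited). The gripper opens to 85 mm and grips with 20 to 120 N. Pads are 22 mm wide; open, the fingers measure 114 mm over their backs; the gripper's body (76 mm by 85 mm) begins 54 mm behind the grasp point. The pads swing forward as they close: fully open they stand 13 mm farther back than shut.
Start: joints at [-1.335, 0.313, 0.046, 1.304, 0, 1.431], TCP at [0.211, -0.535, 0.231] pointing down, gripper open.
Joint ranges: [-2.76, 2.76], [-0.86, 1.69], [-1.03, 1.26], [-2.2, 2.34], [-1.47, 1.5], [-3.14, 3.14]. Speed limits (rad/s): [2.57, 2.57, 3.14, 3.14, 3.14, 3.14].

### API

Orientations are given as a unit quaternion [w, x, y, z].
In Python, from workcell import env gives the robot as it stands. The module is installed in compiled form; this text tells all that it offers.
- The arm moves only by the tool servo_tool, never from a script. Its argument "increments" is a list of rows, each an object of numbers: "grip": the closure, from 0 (fully open) to 1 (shut); "x", "y", "z": the shift along the tool's x, y, z in mm; "roll": the turn about the tool's z in degrees. In form: [{"grip": .., "x": .., "y": .., "z": .., "roll": ..}, ...]. A call has 1 to 5 rows; each row shifts and turns the commanded pose from where the row before left it, along the tool's axes as they then stand; what a row does not reach is not made up. A row lasts 1/12 s, in which the tool goes at most 41.7 mm and 7.16 degrees, less where a joint would pass 70% of its speed; a pose out of reach is approached as far as the arm can. A call is refused whole if a number of a shift passes 41.7 or a number of a turn 7.16, either way. A call with a gripper value outside its range is refused whole. The fingers move at their own pace and stop on an object; "grip_force" is the grip in N (left out, the last holds). Time passes only in rows, so rows that do not move let the fingers close. It gives the time, the measured TCP pose, the force, the opening and the grip force at its end, in the units of the state.
- env.get_state(): the state, without advancing time (a new reading comes with each control period).
- env.read_camera(name): name is "side" or "top" or "wrist"; returns the picture (400x640x3 uint8, red, green, blue); there is no depth.
- env.get_calibration(name): a dict with "vertical_fov" (degrees; the focal length in pixels is half the picture's height over the tangent of half this angle, whatever the lens; pixels are square), "cx", "cy" (the principal point, pixels), "rvec" (rotation vector, rad) and "tvec" (3), from world to camera coordinates, as OpenCV has them; the wrist camera has in their place "tool_from_camera" (4x4, takes a point from camera to tool coordinates, whose origin is the TCP and whose axes are the flange's). Camera axes: x right, y down, z forward; pixel columns grow to the right and rows downward; lengths in m; the calibration is good to about 2 mm. A picture is of the moment at which its call begins: read the wrist's pose just before it. get_calibration takes no time and is no camera call.
- env.hand_in(): hands the job in; it is judged then, once.
The state is a dict: "clock": time; "joint_pos": joint angles; "qvel": joint speeds; "tau": joint torques, N m; "tcp_pos": TCP position; "orientation": TCP orientation; "wrist_force": force on the tool from outside, world axes, zero at the start; "ft_torque": the same for the moment, N m; "finger_gap": finger opening in m; "grip_force": force on a finger pad.
Only numpy, scipy, OpenCV 4.12 (cv2) and the standard library are available. Lean on these libraries where they do the work, as an engineer would, in place of code of your own. Each camera call takes 0.05 s, during which the arm holds its last target. There are 200 camera calls.

## Working session

There is one attempt and no reset: what is moved stays moved. The work goes in short steps, Python scripts to look and compute and a tool call to move; the robot and the scene stay as the last step left them, time stands still between calls to the robot, and variables do not carry over. Pictures are saved under pics/ and viewed, at most 10 in all, crops included, and the job is handed in when it is done.

Besides the shell and the picture viewer there is one more tool, called in YAML: its name, and indented under it one key for each argument. servo_tool: Moves the arm, as the interface text tells. Its arguments: {"type":"object","properties":{"increments":{"type":"array"},"grip_force":{"type":"number"}},"required":["increments"]}

```bash
mkdir -p pics; cat > h.py <<'E'
import numpy as np, cv2
from scipy.spatial.transform import Rotation as R
from workcell import env
def K(c):
    f=200/np.tan(np.radians(c['vertical_fov'])/2); return np.array([[f,0,c['cx']],[0,f,c['cy']],[0,0,1]])
def cam(name):
    """K, R(world->cam), t"""
    c=env.get_calibration(name)
    if name!='wrist': return K(c),cv2.Rodrigues(np.array(c['rvec'],float))[0],np.array(c['tvec'],float).ravel(),
    s=env.get_state(); q=s['orientation']; T=np.eye(4); T[:3,:3]=R.from_quat([q[1],q[2],q[3],q[0]]).as_matrix(); T[:3,3]=s['tcp_pos']
    W=np.linalg.inv(T@np.array(c['tool_from_camera'])); return K(c),W[:3,:3],W[:3,3]
def ray(C,p):
    k,r,t=C; d=r.T@np.linalg.inv(k)@[p[0],p[1],1]; return -r.T@t,d
def onz(C,p,z):
    o,d=ray(C,p); return o+d*(z-o[2])/d[2]
def proj(C,P):
    k,r,t=C; q=(np.atleast_2d(P)@r.T+t)@k.T; return q[:,:2]/q[:,2:]
def snap(name,fn=None):
    im=cv2.cvtColor(env.read_camera(name),cv2.COLOR_RGB2BGR)
    if fn: cv2.imwrite('pics/'+fn,im)
    return im
E
python3 - <<'E'
from h import *
a=snap('top','top0.png');b=snap('side','side0.png');c=snap('wrist','wrist0.png')
for n in('top','side','wrist'): print(n,env.get_calibration(n))
print(env.get_state())
E
```

```text
top {'vertical_fov': 54.83665207457879, 'cx': 319.8087968398818, 'cy': 195.53528477996076, 'rvec': array([ 2.13582958, -2.08111737,  0.1712881 ]), 'tvec': array([0.02672799, 0.55116644, 0.90921831])}
side {'vertical_fov': 52.09015096659598, 'cx': 313.30544268621867, 'cy': 186.04603096068405, 'rvec': array([ 0.58185348, -2.53809018,  1.33044792]), 'tvec': array([0.51570949, 0.18095883, 1.07206148])}
wrist {'vertical_fov': 64.79579632027452, 'cx': 320.50067729754664, 'cy': 207.06532610956015, 'tool_from_camera': array([[-3.14387374e-04, -9.46185171e-01, -3.23625592e-01,
         8.31919524e-02],
       [ 9.99999951e-01, -2.99669475e-04, -9.53093486e-05,
         3.43649220e-05],
       [-6.80041890e-06, -3.23625606e-01,  9.46185218e-01,
        -1.43288829e-01],
       [ 0.00000000e+00,  0.00000000e+00,  0.00000000e+00,
         1.00000000e+00]])}
{'clock': 0.15, 'joint_pos': array([-1.33458868e+00,  3.13862081e-01,  4.52699959e-02,  1.30362258e+00,
       -1.97620450e-06,  1.43121416e+00]), 'qvel': array([ 0.00019293, -0.00493657,  0.00283802,  0.00023935,  0.00234752,
       -0.00120805]), 'tau': array([ 1.09342080e-03, -4.81064773e+01,  2.98816127e+01,  1.39423826e-02,
       -1.52659927e-04, -1.72355971e-05]), 'tcp_pos': array([ 0.21093998, -0.53450451,  0.23060657]), 'orientation': array([-7.08295208e-04,  9.82399377e-01,  1.86791222e-01, -3.52355861e-05]), 'wrist_force': array([ 0.15835437, -0.21665869, -0.88674879]), 'ft_torque': array([ 0.01814581,  0.01640105, -0.01431935]), 'grip_force': 0.0, 'finger_gap': 0.08538319015607099}
```

View pics/top0.png

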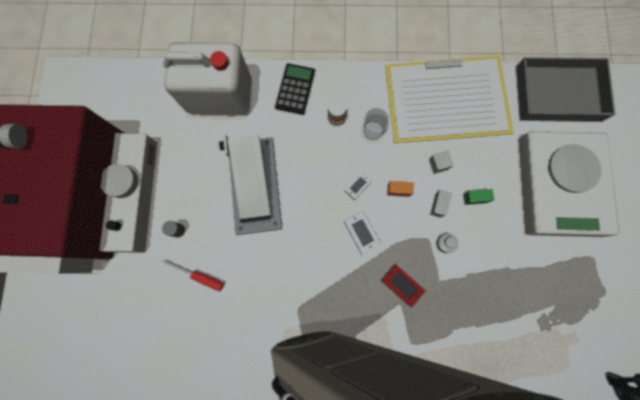

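View pics/side0.png

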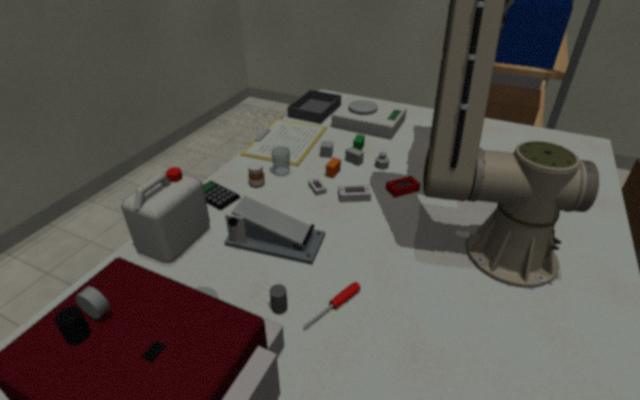

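The top picture shows three sled-like trays: red at (403,285), a large silver one at (362,232) and a small silver one at (358,187). The larger silver one fits the description. The oblong shapes are grey at (442,203), orange at (401,188) and green at (480,196). The grey one stands in the row with the square weight (442,160) and the round weight (447,242), so it is the one meant. I'll confirm both in an enlarged crop.

```bash
python3 - <<'E'
from h import *
a=cv2.imread('pics/top0.png')
c1=cv2.resize(a[145:265,335:465],None,fx=5,fy=5,interpolation=cv2.INTER_CUBIC)[:600]
cv2.imwrite('pics/crop_a.png',c1)
c2=cv2.resize(a[125:240,210:300],None,fx=5,fy=5,interpolation=cv2.INTER_CUBIC)
cv2.imwrite('pics/crop_b.png',c2)
C=cam('top')
for n,p,z in [('sled',(362,232),.028),('small',(358,187),.02),('obl',(442,203),.046),('sq',(442,160),.046),('rd',(447,242),.05),('beak',(375,125),.08),('jar',(338,115),.07),('core',(173,228),.06),('base1',(262,137),.016),('b2',(273,138),.016),('b3',(282,229),.016),('b4',(236,234),.016)]: print(n,onz(C,p,z).round(3))
E
```

```text
sled [ 0.464 -0.067  0.028]
small [ 0.581 -0.056  0.02 ]
obl [ 0.54  -0.263  0.046]
sq [ 0.651 -0.266  0.046]
rd [ 0.443 -0.271  0.05 ]
beak [ 0.728 -0.093  0.08 ]
jar [0.757 0.    0.07 ]
core [0.459 0.4   0.06 ]
base1 [0.714 0.202 0.016]
b2 [0.711 0.172 0.016]
b3 [0.468 0.136 0.016]
b4 [0.452 0.254 0.016]
```

View pics/crop_a.png

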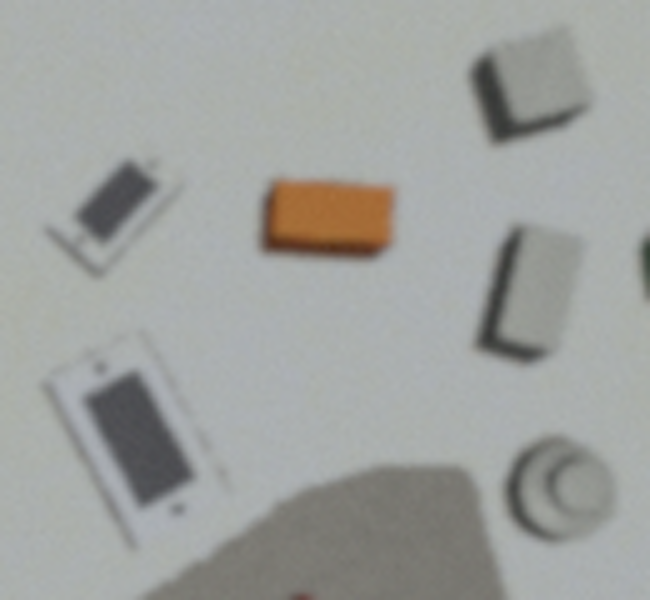

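View pics/crop_b.png

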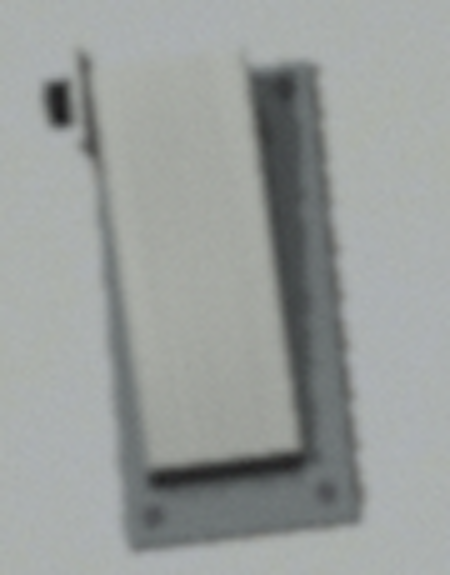

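The crop confirms both: the larger silver sled has its centre at about (362,233), and the grey oblong is the middle one of the row at (442,203). The plate's low end with its black ledge is at about (255,218), with the bracket on the left at the high end. Next I compute poses and the first move.

```bash
cat >> h.py <<'E'
def yaw(s=None):
    q=(s or env.get_state())['orientation']; x=R.from_quat([q[1],q[2],q[3],q[0]]).as_matrix()[:,0]; return np.degrees(np.arctan2(x[1],x[0]))
def plan(pos,yw,n,half=True):
    """print n equal tool-axis rows (mm,deg) from measured pose to pos,yaw(deg)"""
    s=env.get_state(); y0=yaw(s); d=(np.array(pos)-s['tcp_pos'])*1000
    dy=(yw-y0+180)%360-180
    if half: dy=(dy+90)%180-90
    print('yaw',round(y0,2),'pos',s['tcp_pos'].round(4),'dyaw',round(dy,2),'t',round(s['clock'],2),'j1,j6',s['joint_pos'][[0,5]].round(2))
    for i in range(n):
        a=np.radians(y0+dy*i/n); w=d/n
        print(dict(x=round(w@[np.cos(a),np.sin(a),0],1),y=round(w@[np.sin(a),-np.cos(a),0],1),z=round(-w[2],1),roll=round(-dy/n,2)))
E
python3 - <<'E'
from h import *
C=cam('top')
f=lambda pts,z,o:np.array([onz(C,(o[0]+(x+.5)/5-.5,o[1]+(y+.5)/5-.5),z) for x,y in pts])
def rep(n,P):
    P=P[:,:2]; e=[np.linalg.norm(P[(i+1)%4]-P[i])*1e3 for i in range(4)]
    v=P[3]+P[2]-P[0]-P[1] # long axis for order TL TR BR BL
    print(n,P.mean(0).round(4),'edges',np.round(e,1),'long yaw',np.degrees(np.arctan2(v[1],v[0])).round(1))
a=(335,145);b=(210,125)
rep('sled',f([(48,382),(142,335),(228,490),(133,548)],.028,a))
rep('obl',f([(520,226),(582,236),(553,356),(497,346)],.046,a))
B=f([(318,63),(360,520),(130,548)],.016,b)
rep('pocket',f([(88,400),(138,372),(192,478),(145,506)],.022,a))
v=B[0]-B[1];print('base',(B[0]+B[2])/2,np.degrees(np.arctan2(v[1],v[0])))
P=f([(152,478),(302,460)],.050,b);print('ledge',P.round(4),np.linalg.norm(P[1]-P[0]))
plan([.40,-.12,.20],-28,8)
plan([.46,-.07,.20],-28,8)
E
```

```text
sled [ 0.4639 -0.067 ] edges [53.5 88.4 55.7 92.6] long yaw -151.3
obl [ 0.5406 -0.2635] edges [30.9 63.  27.6 62.3] long yaw 166.4
pocket [ 0.4642 -0.069 ] edges [29.3 59.7 27.6 60.2] long yaw -151.8
base [0.58266424 0.21323875 0.016     ] 7.95094006687095
ledge [[0.4838 0.2378 0.05  ]
 [0.4947 0.1634 0.05  ]] 0.07517180998233845
yaw 21.53 pos [ 0.2109 -0.5345  0.2306] dyaw -49.53 t 0.15 j1,j6 [-1.33  1.43]
{'x': np.float64(41.0), 'y': np.float64(-39.5), 'z': np.float64(3.8), 'roll': np.float64(6.19)}
{'x': np.float64(36.5), 'y': np.float64(-43.7), 'z': np.float64(3.8), 'roll': np.float64(6.19)}
{'x': np.float64(31.6), 'y': np.float64(-47.4), 'z': np.float64(3.8), 'roll': np.float64(6.19)}
{'x': np.float64(26.3), 'y': np.float64(-50.5), 'z': np.float64(3.8), 'roll': np.float64(6.19)}
{'x': np.float64(20.7), 'y': np.float64(-53.1), 'z': np.float64(3.8), 'roll': np.float64(6.19)}
{'x': np.float64(14.8), 'y': np.float64(-55.0), 'z': np.float64(3.8), 'roll': np.float64(6.19)}
{'x': np.float64(8.8), 'y': np.float64(-56.3), 'z': np.float64(3.8), 'roll': np.float64(6.19)}
{'x': np.float64(
[... 223 characters left out ...]
8), 'roll': np.float64(6.19)}
{'x': np.float64(45.4), 'y': np.float64(-47.8), 'z': np.float64(3.8), 'roll': np.float64(6.19)}
{'x': np.float64(40.0), 'y': np.float64(-52.4), 'z': np.float64(3.8), 'roll': np.float64(6.19)}
{'x': np.float64(34.1), 'y': np.float64(-56.4), 'z': np.float64(3.8), 'roll': np.float64(6.19)}
{'x': np.float64(27.8), 'y': np.float64(-59.7), 'z': np.float64(3.8), 'roll': np.float64(6.19)}
{'x': np.float64(21.2), 'y': np.float64(-62.4), 'z': np.float64(3.8), 'roll': np.float64(6.19)}
{'x': np.float64(14.4), 'y': np.float64(-64.3), 'z': np.float64(3.8), 'roll': np.float64(6.19)}
{'x': np.float64(7.3), 'y': np.float64(-65.5), 'z': np.float64(3.8), 'roll': np.float64(6.19)}
```

servo_tool:
  increments:
    - {"grip": 0,"x": 28.5,"y": -21,"z": 4,"roll": -1.4}
    - {"grip": 0,"x": 28.5,"y": -21,"z": 4,"roll": -1.4}
    - {"grip": 0,"x": 28.5,"y": -21,"z": 4,"roll": -1.4}
    - {"grip": 0,"x": 28.5,"y": -21,"z": 4,"roll": -1.4}
    - {"grip": 0,"x": 28.5,"y": -21,"z": 4,"roll": -1.4}
  grip_force: 20

```text
clock: 0.57
tcp_pos: [0.298, -0.379, 0.2108]
orientation: [-0.0, 0.969, 0.247, 0.0]
wrist_force: [0.7, -0.8, 0.9]
finger_gap: 0.085
grip_force: 0.0
```

servo_tool:
  increments:
    - {"grip": 0,"x": 30,"y": -18.5,"z": 4,"roll": 0}
    - {"grip": 0,"x": 30,"y": -18.5,"z": 4,"roll": 0}
    - {"grip": 0,"x": 30,"y": -18.5,"z": 4,"roll": 0}
    - {"grip": 0,"x": 30,"y": -18.5,"z": 4,"roll": 0}
    - {"grip": 0,"x": 30,"y": -18.5,"z": 4,"roll": 0}

```text
clock: 0.98
tcp_pos: [0.3855, -0.226, 0.191]
orientation: [0.0, 0.969, 0.246, 0.0]
wrist_force: [0.5, -0.7, 0.5]
finger_gap: 0.0855
grip_force: 0.0
```

servo_tool:
  increments:
    - {"grip": 0,"x": 30,"y": -18.5,"z": 4,"roll": 0}
    - {"grip": 0,"x": 30,"y": -18.5,"z": 4,"roll": 0}
    - {"grip": 0,"x": 30,"y": -18.5,"z": 4,"roll": 0}
    - {"grip": 0,"x": 30,"y": -18.5,"z": 4,"roll": 0}
    - {"grip": 0,"x": 15,"y": -9,"z": 4,"roll": 0}

```text
clock: 1.4
tcp_pos: [0.4651, -0.0872, 0.171]
orientation: [-0.0, 0.969, 0.248, 0.0]
wrist_force: [-1.0, 1.5, -0.9]
finger_gap: 0.0855
grip_force: 0.0
```

```bash
python3 - <<'E'
from h import *
plan([.464,-.067,.15],28.5,1)
snap('wrist','w1.png'); print(proj(cam('wrist'),[[.464,-.067,.028]]))
E
```

```text
yaw 28.69 pos [ 0.4651 -0.0872  0.171 ] dyaw -0.19 t 1.4 j1,j6 [-0.36  2.28]
{'x': np.float64(8.7), 'y': np.float64(-18.3), 'z': np.float64(21.0), 'roll': np.float64(0.19)}
[[302.19810854 184.66716791]]
```

View pics/w1.png

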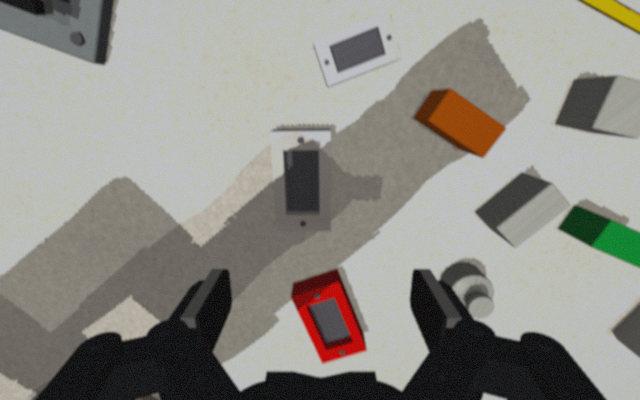

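The wrist picture shows the sled upright in the image with its centre at (302.5,182), matching the predicted (302,185). So the top-camera measurement is good, and the red tray and small tray are clear of the fingers.

```bash
python3 - <<'E'
from h import *
C=cam('wrist')
P=np.array([onz(C,p,.028) for p in [(285,149),(320,149),(319,215),(286,215)]])
print(P.round(4),P.mean(0).round(4),np.linalg.norm(P[0]-P[3]),np.linalg.norm(P[1]-P[0]))
v=P[0]+P[1]-P[2]-P[3];a=np.degrees(np.arctan2(v[1],v[0]));print(a)
m=P.mean(0);plan([m[0],m[1],.002],a,5)
E
```

```text
[[ 0.4859 -0.038   0.028 ]
 [ 0.5011 -0.0657  0.028 ]
 [ 0.4451 -0.0953  0.028 ]
 [ 0.4297 -0.0673  0.028 ]] [ 0.4654 -0.0666  0.028 ] 0.06337524094590212 0.031530317651212794
27.710420196426572
yaw 28.78 pos [ 0.4655 -0.086   0.1702] dyaw -1.07 t 1.45 j1,j6 [-0.35  2.29]
{'x': np.float64(1.9), 'y': np.float64(-3.4), 'z': np.float64(33.6), 'roll': np.float64(0.21)}
{'x': np.float64(1.8), 'y': np.float64(-3.4), 'z': np.float64(33.6), 'roll': np.float64(0.21)}
{'x': np.float64(1.8), 'y': np.float64(-3.4), 'z': np.float64(33.6), 'roll': np.float64(0.21)}
{'x': np.float64(1.8), 'y': np.float64(-3.4), 'z': np.float64(33.6), 'roll': np.float64(0.21)}
{'x': np.float64(1.8), 'y': np.float64(-3.4), 'z': np.float64(33.6), 'roll': np.float64(0.21)}
```

servo_tool:
  increments:
    - {"grip": 0,"x": 4,"y": -8,"z": 25,"roll": 0.5}
    - {"grip": 0,"x": 4,"y": -8,"z": 35,"roll": 0.5}
    - {"grip": 0,"x": 1,"y": -1,"z": 38,"roll": 0}
    - {"grip": 0,"z": 38}
    - {"grip": 0,"z": 27}

```text
invalid input at $.increments[3]: expected keys grip, x, y, z, roll
```

servo_tool:
  increments:
    - {"grip": 0,"z": 2}
    - {"grip": 0.2}
    - {"grip": 0.35}

```text
invalid input at $.increments[0]: expected keys grip, x, y, z, roll
```

```bash
python3 - <<'E'
from h import *
plan([.465,-.0668,.003],28,1)
E
```

```text
yaw 28.78 pos [ 0.4655 -0.086   0.1702] dyaw -0.78 t 1.45 j1,j6 [-0.35  2.29]
{'x': np.float64(8.8), 'y': np.float64(-17.1), 'z': np.float64(167.2), 'roll': np.float64(0.78)}
```

servo_tool:
  increments:
    - {"grip": 0,"x": 4,"y": -8,"z": 25,"roll": 0.4}
    - {"grip": 0,"x": 4,"y": -8,"z": 35,"roll": 0.4}
    - {"grip": 0,"x": 1,"y": -1,"z": 38,"roll": 0}
    - {"grip": 0,"x": 0,"y": 0,"z": 38,"roll": 0}
    - {"grip": 0,"x": 0,"y": 0,"z": 27,"roll": 0}

```text
clock: 1.87
tcp_pos: [0.4622, -0.0706, 0.0056]
orientation: [-0.001, 0.971, 0.24, -0.001]
wrist_force: [0.1, -0.6, 0.0]
finger_gap: 0.0852
grip_force: 0.0
```

servo_tool:
  increments:
    - {"grip": 0,"x": 0,"y": 0,"z": 3,"roll": 0}
    - {"grip": 0.2,"x": 0,"y": 0,"z": 0,"roll": 0}
    - {"grip": 0.2,"x": 0,"y": 0,"z": 0,"roll": 0}

```text
clock: 2.12
tcp_pos: [0.4647, -0.0716, 0.0063]
orientation: [0.0, 0.971, 0.239, 0.0]
wrist_force: [-0.0, -0.2, 0.7]
finger_gap: 0.0682
grip_force: 0.0
```

```bash
python3 - <<'E'
from h import *
plan([.465,-.0668,.003],28,1)
print(env.get_state()['finger_gap'])
E
```

```text
yaw 27.71 pos [ 0.4647 -0.0716  0.0063] dyaw 0.29 t 2.12 j1,j6 [-0.32  2.33]
{'x': np.float64(2.5), 'y': np.float64(-4.1), 'z': np.float64(3.3), 'roll': np.float64(-0.29)}
0.0682371443045716
```

servo_tool:
  increments:
    - {"grip": 0.2,"x": 2.5,"y": -4,"z": 3,"roll": 0}
    - {"grip": 0.3,"x": 0,"y": 0,"z": 0,"roll": 0}
    - {"grip": 0.45,"x": 0,"y": 0,"z": 0,"roll": 0}
    - {"grip": 0.45,"x": 0,"y": 0,"z": 0,"roll": 0}
    - {"grip": 0.45,"x": 0,"y": 0,"z": 0,"roll": 0}
  grip_force: 40

```text
clock: 2.53
tcp_pos: [0.4657, -0.0666, 0.004]
orientation: [0.001, 0.971, 0.24, 0.001]
wrist_force: [-0.7, 1.0, 6.9]
finger_gap: 0.0531
grip_force: 42.0
```

servo_tool:
  increments:
    - {"grip": 1,"x": 0,"y": 0,"z": 0,"roll": 0}
    - {"grip": 1,"x": 0,"y": 0,"z": 0,"roll": 0}

```text
clock: 2.7
tcp_pos: [0.4657, -0.0666, 0.004]
orientation: [0.001, 0.971, 0.24, 0.001]
wrist_force: [-1.1, 0.8, 7.9]
finger_gap: 0.0536
grip_force: 42.0
```

```bash
python3 - <<'E'
from h import *
t=np.array([.4936,.2008]);y=np.radians(8);c=t+.06*np.array([np.cos(y),np.sin(y)]); print(c)
plan([c[0],c[1],.16],188,24,half=False)
E
```

```text
[0.55301608 0.20915039]
yaw 27.76 pos [ 0.4657 -0.0666  0.004 ] dyaw 160.24 t 2.7 j1,j6 [-0.31  2.34]
{'x': np.float64(8.6), 'y': np.float64(-8.5), 'z': np.float64(-6.5), 'roll': np.float64(-6.68)}
{'x': np.float64(9.5), 'y': np.float64(-7.4), 'z': np.float64(-6.5), 'roll': np.float64(-6.68)}
{'x': np.float64(10.3), 'y': np.float64(-6.3), 'z': np.float64(-6.5), 'roll': np.float64(-6.68)}
{'x': np.float64(11.0), 'y': np.float64(-5.0), 'z': np.float64(-6.5), 'roll': np.float64(-6.68)}
{'x': np.float64(11.5), 'y': np.float64(-3.7), 'z': np.float64(-6.5), 'roll': np.float64(-6.68)}
{'x': np.float64(11.8), 'y': np.float64(-2.4), 'z': np.float64(-6.5), 'roll': np.float64(-6.68)}
{'x': np.float64(12.0), 'y': np.float64(-1.0), 'z': np.float64(-6.5), 'roll': np.float64(-6.68)}
{'x': np.float64(12.0), 'y': np.float64(0.4), 'z': np.float64(-6.5), 'roll': np.float64(-6.68)}
{'x': np.float64(11.9), 'y': np.float64(1.8), 'z': np.float64(-6.5), 'roll': np.float64(-6.68)}
{'x': np.float64(11.6), 'y': np.float64(3.2), 'z': np.float64(-6.5), 'roll': np.float64(-6.68)}
{'x': np.float64(11.2), 'y': np.f
[... 609 characters left out ...]
roll': np.float64(-6.68)}
{'x': np.float64(4.4), 'y': np.float64(11.2), 'z': np.float64(-6.5), 'roll': np.float64(-6.68)}
{'x': np.float64(3.0), 'y': np.float64(11.7), 'z': np.float64(-6.5), 'roll': np.float64(-6.68)}
{'x': np.float64(1.6), 'y': np.float64(11.9), 'z': np.float64(-6.5), 'roll': np.float64(-6.68)}
{'x': np.float64(0.2), 'y': np.float64(12.0), 'z': np.float64(-6.5), 'roll': np.float64(-6.68)}
{'x': np.float64(-1.2), 'y': np.float64(12.0), 'z': np.float64(-6.5), 'roll': np.float64(-6.68)}
{'x': np.float64(-2.5), 'y': np.float64(11.8), 'z': np.float64(-6.5), 'roll': np.float64(-6.68)}
{'x': np.float64(-3.9), 'y': np.float64(11.4), 'z': np.float64(-6.5), 'roll': np.float64(-6.68)}
```

servo_tool:
  increments:
    - {"grip": 1,"x": 0,"y": 0,"z": -20,"roll": 0}
    - {"grip": 1,"x": 0,"y": 0,"z": -40,"roll": 0}
    - {"grip": 1,"x": 0,"y": 0,"z": -40,"roll": 0}
    - {"grip": 1,"x": 0,"y": 0,"z": -40,"roll": -6.7}
    - {"grip": 1,"x": 9,"y": -7,"z": -16,"roll": -6.7}

```text
clock: 3.12
tcp_pos: [0.4699, -0.0571, 0.1642]
orientation: [0.003, 0.936, 0.353, 0.003]
wrist_force: [1.2, -0.2, -2.9]
finger_gap: 0.0535
grip_force: 43.9
```

servo_tool:
  increments:
    - {"grip": 1,"x": 10,"y": -6,"z": 0,"roll": -6.7}
    - {"grip": 1,"x": 11,"y": -5,"z": 0,"roll": -6.7}
    - {"grip": 1,"x": 11.5,"y": -4,"z": 0,"roll": -6.7}
    - {"grip": 1,"x": 12,"y": -2,"z": 0,"roll": -6.7}
    - {"grip": 1,"x": 12,"y": -1,"z": 0,"roll": -6.7}

```text
clock: 3.53
tcp_pos: [0.4861, 0.0023, 0.1588]
orientation: [0.0, 0.794, 0.609, 0.0]
wrist_force: [0.3, 0.6, -1.4]
finger_gap: 0.0533
grip_force: 43.8
```

servo_tool:
  increments:
    - {"grip": 1,"x": 12,"y": 0.5,"z": 0,"roll": -6.7}
    - {"grip": 1,"x": 12,"y": 2,"z": 0,"roll": -6.7}
    - {"grip": 1,"x": 11.5,"y": 3,"z": 0,"roll": -6.7}
    - {"grip": 1,"x": 11,"y": 4.5,"z": 0,"roll": -6.7}
    - {"grip": 1,"x": 10.5,"y": 6,"z": 0,"roll": -6.7}

```text
clock: 3.95
tcp_pos: [0.5042, 0.0596, 0.1587]
orientation: [0.0, 0.584, 0.811, -0.0]
wrist_force: [0.7, 1.0, -2.0]
finger_gap: 0.0533
grip_force: 43.8
```

servo_tool:
  increments:
    - {"grip": 1,"x": 10,"y": 7,"z": 0,"roll": -6.7}
    - {"grip": 1,"x": 9,"y": 8,"z": 0,"roll": -6.7}
    - {"grip": 1,"x": 8,"y": 9,"z": 0,"roll": -6.7}
    - {"grip": 1,"x": 7,"y": 10,"z": 0,"roll": -6.7}
    - {"grip": 1,"x": 6,"y": 10.5,"z": 0,"roll": -6.7}

```text
clock: 4.37
tcp_pos: [0.5215, 0.1177, 0.1587]
orientation: [0.0, 0.326, 0.945, -0.0]
wrist_force: [0.4, -0.9, -1.7]
finger_gap: 0.053
grip_force: 43.8
```

```bash
python3 - <<'E'
from h import *
plan([.553,.2092,.16],188,6,half=False); print(env.get_state()['finger_gap'])
E
```

```text
yaw 141.97 pos [0.5215 0.1177 0.1587] dyaw 46.03 t 4.37 j1,j6 [0.07 0.74]
{'x': np.float64(5.3), 'y': np.float64(15.3), 'z': np.float64(-0.2), 'roll': np.float64(-7.67)}
{'x': np.float64(3.2), 'y': np.float64(15.8), 'z': np.float64(-0.2), 'roll': np.float64(-7.67)}
{'x': np.float64(1.0), 'y': np.float64(16.1), 'z': np.float64(-0.2), 'roll': np.float64(-7.67)}
{'x': np.float64(-1.1), 'y': np.float64(16.1), 'z': np.float64(-0.2), 'roll': np.float64(-7.67)}
{'x': np.float64(-3.3), 'y': np.float64(15.8), 'z': np.float64(-0.2), 'roll': np.float64(-7.67)}
{'x': np.float64(-5.3), 'y': np.float64(15.2), 'z': np.float64(-0.2), 'roll': np.float64(-7.67)}
0.053049621486886196
```

servo_tool:
  increments:
    - {"grip": 1,"x": 5,"y": 13,"z": 0,"roll": -6.6}
    - {"grip": 1,"x": 4,"y": 13,"z": 0,"roll": -6.6}
    - {"grip": 1,"x": 2,"y": 14,"z": 0,"roll": -6.6}
    - {"grip": 1,"x": 0,"y": 14,"z": 0,"roll": -6.6}
    - {"grip": 1,"x": -2,"y": 14,"z": 0,"roll": -6.6}

```text
clock: 4.78
tcp_pos: [0.5424, 0.1843, 0.1586]
orientation: [0.0, 0.044, 0.999, -0.0]
wrist_force: [-0.3, 0.0, -2.2]
finger_gap: 0.0531
grip_force: 43.8
```

servo_tool:
  increments:
    - {"grip": 1,"x": -3.5,"y": 14,"z": 0,"roll": -6.6}
    - {"grip": 1,"x": -5,"y": 13,"z": 0,"roll": -6.5}
    - {"grip": 1,"x": 0,"y": 0,"z": 0,"roll": 0}

```text
clock: 5.03
tcp_pos: [0.5527, 0.2123, 0.1585]
orientation: [0.001, -0.07, 0.998, 0.0]
wrist_force: [0.6, 0.0, -2.7]
finger_gap: 0.0532
grip_force: 43.9
```

```bash
python3 - <<'E'
from h import *
plan([.553,.2092,.16],188,1,half=False); print(env.get_state()['finger_gap'])
C=cam('wrist');im=snap('wrist','w2.png')
t=np.array([.4936,.2008,.045]);y=np.radians(8);a=np.radians(18)
ex=np.array([np.cos(y)*np.cos(a),np.sin(y)*np.cos(a),np.sin(a)]);ey=np.array([-np.sin(y),np.cos(y),0]);ez=np.cross(ex,ey)
for u,v in[(0,38),(0,-38),(.2e3,38),(200,-38)]: print(u,v,proj(C,t+ex*u/1e3+ey*v/1e3).round(1))
for u,v in[(-10,38),(-10,-38)]: print(u,v,'top8',proj(C,t+ex*u/1e3+ey*v/1e3+ez*.008).round(1))
E
```

```text
yaw -171.94 pos [0.5527 0.2123 0.1585] dyaw -0.06 t 5.03 j1,j6 [0.23 0.09]
{'x': np.float64(0.2), 'y': np.float64(-3.1), 'z': np.float64(-1.5), 'roll': np.float64(0.06)}
0.05324835801419107
0 38 [[364.4 130.3]]
0 -38 [[268.7 130.3]]
200.0 38 [[363.7 379.8]]
200 -38 [[269.3 379.8]]
-10 38 top8 [[365.9 114.9]]
-10 -38 top8 [[267.  114.8]]
```

View pics/w2.png

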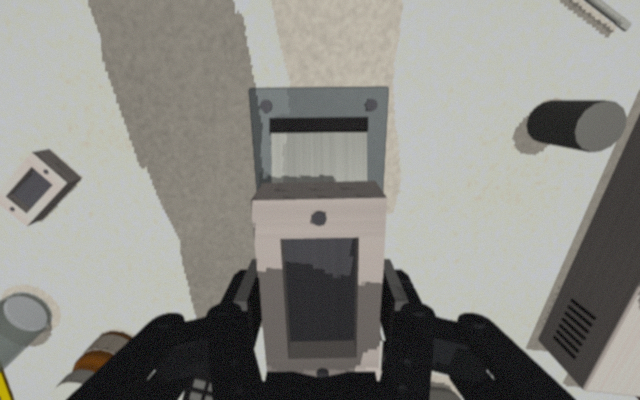

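The picture shows the ledge spanning (270,118) to (368,132), within about 2 px of the prediction. The held sled's near edge runs from (253,198) to (385,198), with the same centre as the ledge. I'll refine both with edge profiles from this same image.

```bash
python3 - <<'E'
from h import *
im=cv2.cvtColor(cv2.imread('pics/w2.png'),cv2.COLOR_BGR2GRAY).astype(float)
for x0 in (276,312,350): print(x0,im[110:140,x0:x0+12].mean(1).round().astype(int))
print('L',im[120:129,262:278].mean(0).round().astype(int)); print('R',im[120:129,360:376].mean(0).round().astype(int))
print('pL',im[140:180,262:280].mean(0).round().astype(int)); print('pR',im[140:180,358:376].mean(0).round().astype(int))
print('sL',im[200:230,244:262].mean(0).round().astype(int)); print('sR',im[200:230,376:394].mean(0).round().astype(int))
E
```

```text
276 [124 124 124 120 117 112 106  89  60  39  35  36  32  34  34  35  36  35
  33  36  31  45  87 130 158 167 168 168 168 168]
312 [112 112 111 110 111 110 100  81  52  36  35  34  33  35  35  33  37  33
  36  32  32  58 102 135 149 152 152 152 152 153]
350 [113 113 113 113 113 110  94  68  44  35  35  35  35  38  36  35  38  35
  34  29  37  71 115 146 155 156 155 156 156 156]
L [104 118 124 124 124 124 114  85  51  37  35  34  35  35  35  34]
R [ 34  37  35  37  33  32  38  58  91 109 115 115 114 115 113 114]
pL [107 115 119 119 118 117 116 116 122 141 161 168 168 167 166 165 165 165]
pR [162 162 162 163 161 159 160 161 151 129 114 112 112 111 112 112 111 112]
sL [135 134 134 134 135 134 131 133 146 156 159 162 165 167 167 167 168 167]
sR [167 167 166 166 166 166 166 166 167 171 179 185 186 186 187 187 187 188]
```

```bash
cat >> h.py <<'E'
def plate(t,yd):
    y=np.radians(yd);a=np.radians(18)
    ex=np.array([np.cos(y)*np.cos(a),np.sin(y)*np.cos(a),np.sin(a)]);ey=np.array([-np.sin(y),np.cos(y),0]);return np.array(t),np.array([ex,ey,np.cross(ex,ey)]).T
def pp(P,*uvw): return P[0]+P[1]@np.array(uvw)/1e3
E
python3 - <<'E'
from h import *
from scipy.optimize import least_squares
C=cam('wrist')
obs=[((0,-38,8),(269.6,None)),((0,38,8),(367.5,None)),((0,-27,8),(None,132.3)),((0,0,8),(None,131.8)),((0,27,8),(None,131.4))]
def res(p):
    P=plate([p[0],p[1],.045],p[2]); r=[(p[2]-8.1)*.7]
    for u,o in obs:
        q=proj(C,pp(P,*u))[0]; r+= [q[i]-o[i] for i in (0,1) if o[i] is not None]
    return r
s=least_squares(res,[.4936,.2008,8]);print(s.x,s.fun.round(2))
P=plate([s.x[0],s.x[1],.045],s.x[2])
print('sled held near top edge ends, if centred:',proj(C,[env.get_state()['tcp_pos']+[0,0,.024]]))
# targets: grip axis 25 mm above underside; sled centre u, TCP 22 below axis
for u in (54,48): 
    g=pp(P,u,0,25); print(u,'axis',g.round(4),'tcp z',(g[2]-.022).round(4))
E
```

```text
[0.49554692 0.20185053 8.32763579] [ 0.16 -0.26  0.26 -0.09  0.04  0.08]
sled held near top edge ends, if centred: [[320.72103623 298.21853491]]
54 axis [0.5387 0.2082 0.0855] tcp z 0.0635
48 axis [0.5331 0.2073 0.0836] tcp z 0.0616
```

servo_tool:
  increments:
    - {"grip": 1,"x": 7,"y": -1,"z": 20,"roll": -0.3}
    - {"grip": 1,"x": 7,"y": -0.5,"z": 25,"roll": 0}
    - {"grip": 1,"x": 0,"y": 0,"z": 13,"roll": 0}
    - {"grip": 1,"x": 0,"y": 0,"z": 0,"roll": 0}
  grip_force: 25

```text
clock: 5.42
tcp_pos: [0.5351, 0.2054, 0.0971]
orientation: [-0.003, -0.069, 0.998, -0.001]
wrist_force: [-0.4, 0.0, -3.3]
finger_gap: 0.053
grip_force: 43.8
```

```bash
python3 - <<'E'
from h import *
plan([.5387,.2086,.08],188.3,1,half=False); s=env.get_state();print(s['finger_gap'],s['wrist_force'],s['ft_torque'])
E
```

```text
yaw -172.13 pos [0.5351 0.2054 0.0971] dyaw 0.43 t 5.42 j1,j6 [0.23 0.09]
{'x': np.float64(-4.0), 'y': np.float64(2.6), 'z': np.float64(17.1), 'roll': np.float64(-0.43)}
0.05298564603208029 [-0.4113624   0.03741629 -3.33823574] [0.01482542 0.0660101  0.0145399 ]
```

servo_tool:
  increments:
    - {"grip": 1,"x": -4,"y": 2.5,"z": 6,"roll": -0.4}
    - {"grip": 1,"x": 0,"y": 0,"z": 6,"roll": 0}
    - {"grip": 1,"x": 0,"y": 0,"z": 3,"roll": 0}
    - {"grip": 1,"x": 0,"y": 0,"z": 0,"roll": 0}
  grip_force: 22

```text
clock: 5.75
tcp_pos: [0.5423, 0.2098, 0.0852]
orientation: [0.0, -0.073, 0.997, -0.0]
wrist_force: [-0.6, -0.5, -1.5]
finger_gap: 0.0532
grip_force: 43.9
```

servo_tool:
  increments:
    - {"grip": 1,"x": 0,"y": 0,"z": 2,"roll": 0}
    - {"grip": 1,"x": 0,"y": 0,"z": 2,"roll": 0}
    - {"grip": 1,"x": 0,"y": 0,"z": 0,"roll": 0}

```text
clock: 6.0
tcp_pos: [0.5421, 0.2099, 0.0812]
orientation: [0.0, -0.073, 0.997, -0.0]
wrist_force: [0.2, -0.4, -1.8]
finger_gap: 0.0534
grip_force: 43.9
```

```bash
python3 - <<'E'
from h import *
plan([.5387,.2086,.08],188.3,1,half=False); s=env.get_state();print(s['finger_gap'],s['wrist_force'],s['ft_torque'])
E
```

```text
yaw -171.58 pos [0.5421 0.2099 0.0812] dyaw -0.12 t 6.0 j1,j6 [0.23 0.08]
{'x': np.float64(3.5), 'y': np.float64(-0.8), 'z': np.float64(1.2), 'roll': np.float64(0.12)}
0.05338096494095769 [ 0.2128145  -0.41649832 -1.80618129] [ 0.01994888  0.03432748 -0.03336772]
```

servo_tool:
  increments:
    - {"grip": 1,"x": 2,"y": -0.5,"z": 2,"roll": 0}
    - {"grip": 1,"x": 0,"y": 0,"z": 2,"roll": 0}
    - {"grip": 1,"x": 0,"y": 0,"z": 2,"roll": 0}
    - {"grip": 1,"x": 0,"y": 0,"z": 0,"roll": 0}

```text
clock: 6.33
tcp_pos: [0.5395, 0.2095, 0.076]
orientation: [-0.0, -0.074, 0.997, 0.0]
wrist_force: [-4.1, 0.5, 6.6]
finger_gap: 0.0532
grip_force: 42.4
```

servo_tool:
  increments:
    - {"grip": 1,"x": 0,"y": 0,"z": 2,"roll": 0}
    - {"grip": 1,"x": 0,"y": 0,"z": 2,"roll": 0}
    - {"grip": 1,"x": 0,"y": 0,"z": 0,"roll": 0}

```text
clock: 6.58
tcp_pos: [0.5387, 0.2094, 0.0718]
orientation: [-0.001, -0.074, 0.997, 0.0]
wrist_force: [-7.0, -0.1, 7.5]
finger_gap: 0.0531
grip_force: 43.0
```

servo_tool:
  increments:
    - {"grip": 1,"x": 0,"y": 0,"z": 2,"roll": 0}
    - {"grip": 1,"x": 0,"y": 0,"z": 2,"roll": 0}
    - {"grip": 1,"x": 0,"y": 0,"z": 0,"roll": 0}

```text
clock: 6.83
tcp_pos: [0.5381, 0.2093, 0.0676]
orientation: [-0.001, -0.074, 0.997, 0.0]
wrist_force: [-7.2, 0.5, 6.3]
finger_gap: 0.0533
grip_force: 43.7
```

servo_tool:
  increments:
    - {"grip": 1,"x": 0,"y": 0,"z": 1.5,"roll": 0}
    - {"grip": 1,"x": 0,"y": 0,"z": 1.5,"roll": 0}
    - {"grip": 1,"x": 0,"y": 0,"z": 0,"roll": 0}

```text
clock: 7.08
tcp_pos: [0.5379, 0.2092, 0.0646]
orientation: [-0.002, -0.074, 0.997, 0.0]
wrist_force: [-6.4, 0.2, 6.4]
finger_gap: 0.0532
grip_force: 44.3
```

```bash
python3 - <<'E'
from h import *
C=cam('wrist');im=snap('wrist');S=snap('side')
cv2.imwrite('pics/p3.png',np.vstack([cv2.resize(im[60:400,200:440],(400,567)),]) if 0 else np.hstack([cv2.resize(im[60:400,200:440],(400,567)),cv2.resize(S[170:290,210:330],(400,400))[:].copy() if 0 else cv2.copyMakeBorder(cv2.resize(S[170:290,210:330],(400,400),interpolation=cv2.INTER_CUBIC),0,167,0,0,cv2.BORDER_CONSTANT)]))
plan([.5387,.2086,.064],188.3,1,half=False)
E
```

```text
yaw -171.52 pos [0.5379 0.2093 0.0646] dyaw -0.18 t 7.18 j1,j6 [0.23 0.08]
{'x': np.float64(-0.7), 'y': np.float64(-0.8), 'z': np.float64(0.6), 'roll': np.float64(0.18)}
```

View pics/p3.png

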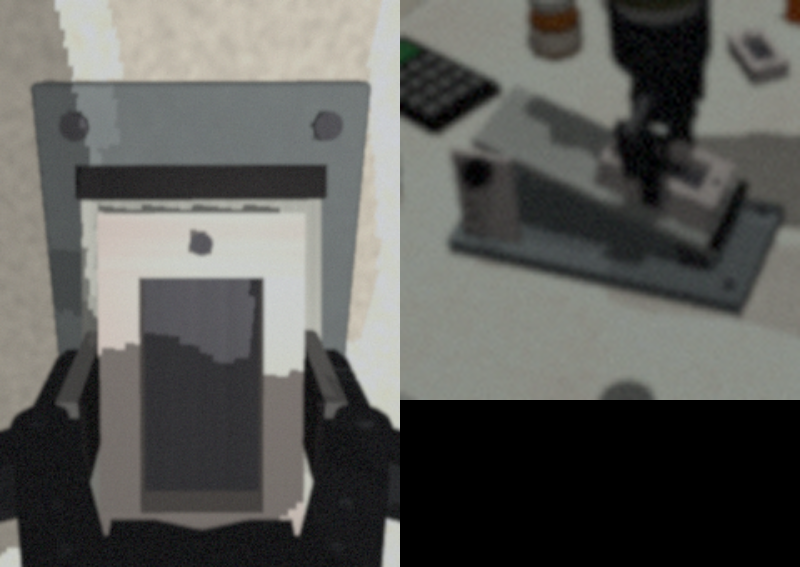

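The wrist view shows the sled (x 97–305, centre 201) centred on the ledge (x 77–326, centre 201.5), with a small gap to the ledge and almost flat. I'll settle it flat and slide it down the slope.

servo_tool:
  increments:
    - {"grip": 1,"x": 0,"y": 0,"z": 1,"roll": 0.1}
    - {"grip": 1,"x": 0,"y": 0,"z": 1,"roll": 0}
    - {"grip": 1,"x": 0,"y": 0,"z": 0,"roll": 0}

```text
clock: 7.43
tcp_pos: [0.5379, 0.2093, 0.0632]
orientation: [-0.002, -0.073, 0.997, 0.0]
wrist_force: [-8.8, 0.1, 9.5]
finger_gap: 0.0533
grip_force: 44.9
```

servo_tool:
  increments:
    - {"grip": 1,"x": 2,"y": 0,"z": 0.7,"roll": 0}
    - {"grip": 1,"x": 2,"y": 0,"z": 0.7,"roll": 0}
    - {"grip": 1,"x": 0,"y": 0,"z": 0,"roll": 0}

```text
clock: 7.68
tcp_pos: [0.5378, 0.2093, 0.0631]
orientation: [0.002, -0.073, 0.997, 0.001]
wrist_force: [-1.5, 0.4, 9.1]
finger_gap: 0.0531
grip_force: 44.8
```

servo_tool:
  increments:
    - {"grip": 1,"x": 2,"y": 0,"z": 0.4,"roll": 0}
    - {"grip": 1,"x": 2,"y": 0,"z": 0.4,"roll": 0}
    - {"grip": 1,"x": 0,"y": 0,"z": 0,"roll": 0}

```text
clock: 7.93
tcp_pos: [0.5338, 0.2084, 0.0618]
orientation: [0.002, -0.073, 0.997, 0.0]
wrist_force: [-0.6, 0.8, 6.6]
finger_gap: 0.0533
grip_force: 44.6
```

servo_tool:
  increments:
    - {"grip": 1,"x": 1,"y": 0,"z": 0.3,"roll": 0}
    - {"grip": 1,"x": 1,"y": 0,"z": 0.3,"roll": 0}
    - {"grip": 1,"x": 0,"y": 0,"z": 0,"roll": 0}

```text
clock: 8.18
tcp_pos: [0.5334, 0.2083, 0.0616]
orientation: [0.003, -0.073, 0.997, 0.001]
wrist_force: [3.5, 0.1, 6.3]
finger_gap: 0.0532
grip_force: 44.5
```

servo_tool:
  increments:
    - {"grip": 1,"x": 1,"y": 0,"z": 0.3,"roll": 0}
    - {"grip": 1,"x": 1,"y": 0,"z": 0.3,"roll": 0}
    - {"grip": 1,"x": 0,"y": 0,"z": 0,"roll": 0}

```text
clock: 8.43
tcp_pos: [0.5333, 0.2084, 0.0618]
orientation: [0.005, -0.073, 0.997, 0.001]
wrist_force: [6.8, 1.3, 5.7]
finger_gap: 0.0533
grip_force: 44.5
```

servo_tool:
  increments:
    - {"grip": 1,"x": 1,"y": 0,"z": 0.4,"roll": 0}
    - {"grip": 1,"x": 1,"y": 0,"z": 0.4,"roll": 0}
    - {"grip": 1,"x": 0,"y": 0,"z": 0,"roll": 0}

```text
clock: 8.68
tcp_pos: [0.5333, 0.2083, 0.0619]
orientation: [0.007, -0.073, 0.997, 0.001]
wrist_force: [8.7, 2.0, 8.1]
finger_gap: 0.053
grip_force: 44.7
```

servo_tool:
  increments:
    - {"grip": 1,"x": -2,"y": 0,"z": 0.5,"roll": 0}
    - {"grip": 0.3,"x": 0,"y": 0,"z": 0,"roll": 0}
    - {"grip": 0.2,"x": 0,"y": 0,"z": 0,"roll": 0}
    - {"grip": 0.15,"x": 0,"y": 0,"z": 0,"roll": 0}

```text
clock: 9.02
tcp_pos: [0.5277, 0.2072, 0.0573]
orientation: [-0.0, -0.073, 0.997, -0.0]
wrist_force: [0.1, 0.2, -0.7]
finger_gap: 0.0727
grip_force: 0.0
```

servo_tool:
  increments:
    - {"grip": 0.05,"x": 0,"y": 0,"z": -3,"roll": 0}
    - {"grip": 0,"x": 0,"y": 0,"z": -20,"roll": 0}
    - {"grip": 0,"x": 0,"y": 0,"z": -40,"roll": 0}
    - {"grip": 0,"x": 0,"y": 0,"z": -36,"roll": 0}

```text
clock: 9.35
tcp_pos: [0.5266, 0.207, 0.1564]
orientation: [-0.002, -0.073, 0.997, -0.0]
wrist_force: [0.4, 0.2, 0.1]
finger_gap: 0.0856
grip_force: 0.0
```

```bash
python3 - <<'E'
from h import *
im=snap('wrist','w4.png'); s=env.get_state();print(s['clock'],s['tcp_pos'],yaw(s),s['wrist_force'])
cv2.imwrite('pics/w4c.png',cv2.resize(im[60:360,220:420],None,fx=2,fy=2,interpolation=cv2.INTER_CUBIC))
C=cam('wrist');P=plate([.4955,.2019,.045],8.33)
for u,v,w in [(0,-27,28),(0,27,28),(96,-27,28),(96,27,28),(0,-27,8),(0,-38,8),(0,38,8)]: print(u,v,w,proj(C,pp(P,u,v,w)).round(1))
E
```

```text
9.4 [0.5309857  0.20813612 0.16499256] -171.6564666388521 [ 2.15405221 -0.10352516  6.08519764]
0 -27 28 [[283.1 153.1]]
0 27 28 [[355.3 153.1]]
96 -27 28 [[283.5 280.7]]
96 27 28 [[355.  280.7]]
0 -27 8 [[286.  156.8]]
0 -38 8 [[272.5 156.8]]
0 38 8 [[366.1 156.8]]
```

View pics/w4c.png

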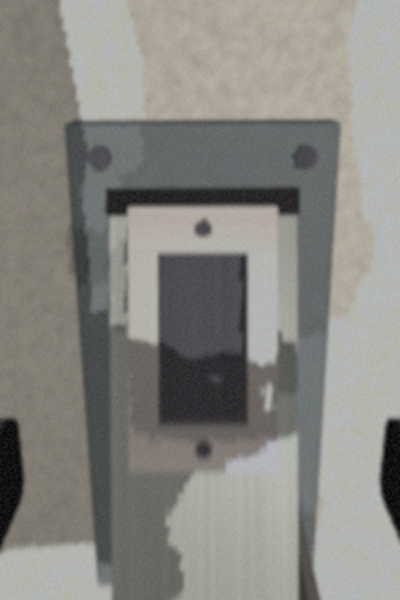

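The crop shows the sled lying flat on the plate. Its top spans (127,205) to (278,471), its edges are parallel to the plate, and its centre of 203 matches the ledge centre of 202.5. The low end overlaps the black ledge by exactly the amount predicted for contact, so the sled is placed. Next is the weight.

servo_tool:
  increments:
    - {"grip": 0,"x": 4.5,"y": -39,"z": -4,"roll": 1.8}
    - {"grip": 0,"x": 3.5,"y": -39,"z": -4,"roll": 1.8}
    - {"grip": 0,"x": 2,"y": -39,"z": -4,"roll": 1.8}
    - {"grip": 0,"x": 1,"y": -39,"z": 0,"roll": 1.8}
    - {"grip": 0,"x": 0,"y": -39,"z": 0,"roll": 1.8}

```text
clock: 9.82
tcp_pos: [0.5331, 0.0105, 0.1687]
orientation: [0.0, 0.006, 1.0, -0.0]
wrist_force: [0.3, -0.6, 0.2]
finger_gap: 0.0853
grip_force: 0.0
```

servo_tool:
  increments:
    - {"grip": 0,"x": -2,"y": -39,"z": 0,"roll": 1.8}
    - {"grip": 0,"x": -3,"y": -39,"z": 0,"roll": 1.8}
    - {"grip": 0,"x": -4.5,"y": -39,"z": 0,"roll": 1.8}
    - {"grip": 0,"x": -6,"y": -39,"z": 0,"roll": 1.8}
    - {"grip": 0,"x": -7,"y": -39,"z": 0,"roll": 1.8}

```text
clock: 10.23
tcp_pos: [0.5408, -0.1861, 0.1683]
orientation: [-0.0, 0.085, 0.996, 0.0]
wrist_force: [1.0, 0.5, 0.7]
finger_gap: 0.0854
grip_force: 0.0
```

servo_tool:
  increments:
    - {"grip": 0,"x": -8,"y": -39,"z": 0,"roll": 1.8}
    - {"grip": 0,"x": -9,"y": -39,"z": 0,"roll": 1.8}
    - {"grip": 0,"x": 0,"y": 0,"z": 0,"roll": 0}
    - {"grip": 0,"x": 0,"y": 0,"z": 0,"roll": 0}

```text
clock: 10.57
tcp_pos: [0.543, -0.2664, 0.1676]
orientation: [-0.0, 0.117, 0.993, 0.0]
wrist_force: [-0.5, 0.6, -1.2]
finger_gap: 0.0852
grip_force: 0.0
```

```bash
python3 - <<'E'
from h import *
im=snap('wrist','w5.png'); plan([.5406,-.2635,.03],166.4,1,half=False)
cv2.imwrite('pics/w5c.png',cv2.resize(im[100:400,180:480],None,fx=2,fy=2,interpolation=cv2.INTER_CUBIC))
print(proj(cam('wrist'),[.5406,-.2635,.046]))
E
```

```text
yaw 166.64 pos [ 0.543  -0.2646  0.1677] dyaw -0.24 t 10.62 j1,j6 [-0.59 -0.35]
{'x': np.float64(2.6), 'y': np.float64(0.5), 'z': np.float64(137.7), 'roll': np.float64(0.24)}
[[321.21553883 196.86891727]]
```

View pics/w5c.png

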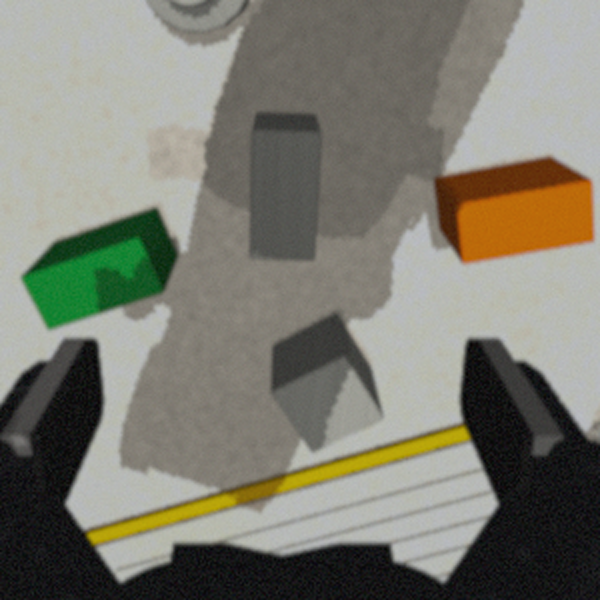

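The crop shows the oblong weight's top face at (250,130) to (318,260), centred within 1 px of the prediction and needing about +1.5° of roll. Green is about 50 mm to the left, so I'll pre-close the fingers before going down.

servo_tool:
  increments:
    - {"grip": 0.4,"x": 2.5,"y": 0.5,"z": 0,"roll": 1.5}
    - {"grip": 0.4,"x": 0,"y": 0,"z": 15,"roll": 0}
    - {"grip": 0.4,"x": 0,"y": 0,"z": 25,"roll": 0}
    - {"grip": 0.4,"x": 0,"y": 0,"z": 25,"roll": 0}
    - {"grip": 0.4,"x": 0,"y": 0,"z": 15,"roll": 0}
  grip_force: 25

```text
clock: 11.03
tcp_pos: [0.5403, -0.2602, 0.0863]
orientation: [-0.001, 0.127, 0.992, 0.001]
wrist_force: [-0.9, 0.7, -1.4]
finger_gap: 0.0512
grip_force: 0.0
```

servo_tool:
  increments:
    - {"grip": 0.4,"x": 0,"y": 0,"z": 0,"roll": 0}

```text
clock: 11.12
tcp_pos: [0.5389, -0.2594, 0.0848]
orientation: [-0.003, 0.127, 0.992, 0.002]
wrist_force: [-1.1, 0.9, -0.1]
finger_gap: 0.0514
grip_force: 0.0
```

```bash
python3 - <<'E'
from h import *
plan([.5406,-.2635,.018],165,1,half=False)
E
```

```text
yaw 165.38 pos [ 0.5389 -0.2594  0.0848] dyaw -0.38 t 11.12 j1,j6 [-0.58 -0.33]
{'x': np.float64(-2.7), 'y': np.float64(-3.5), 'z': np.float64(66.8), 'roll': np.float64(0.38)}
```

servo_tool:
  increments:
    - {"grip": 0.4,"x": 0,"y": -2,"z": 15,"roll": 0.2}
    - {"grip": 0.4,"x": 0,"y": 0,"z": 15,"roll": 0}
    - {"grip": 0.4,"x": 0,"y": 0,"z": 0,"roll": 0}
    - {"grip": 0.4,"x": 0,"y": 0,"z": 0,"roll": 0}
    - {"grip": 0.4,"x": 0,"y": 0,"z": 0,"roll": 0}

```text
clock: 11.53
tcp_pos: [0.5416, -0.2647, 0.06]
orientation: [0.001, 0.13, 0.992, -0.0]
wrist_force: [0.4, -0.5, 0.2]
finger_gap: 0.0512
grip_force: 0.0
```

```bash
python3 - <<'E'
from h import *
plan([.5406,-.2635,.018],165,1,half=False)
E
```

```text
yaw 165.09 pos [ 0.5416 -0.2647  0.06  ] dyaw -0.09 t 11.53 j1,j6 [-0.59 -0.33]
{'x': np.float64(1.3), 'y': np.float64(0.9), 'z': np.float64(42.0), 'roll': np.float64(0.09)}
```

servo_tool:
  increments:
    - {"grip": 0.4,"x": 0.5,"y": 0.5,"z": 15,"roll": 0}
    - {"grip": 0.4,"x": 0,"y": 0,"z": 15,"roll": 0}
    - {"grip": 0.4,"x": 0,"y": 0,"z": 9,"roll": 0}
    - {"grip": 0.4,"x": 0,"y": 0,"z": 0,"roll": 0}
    - {"grip": 0.4,"x": 0,"y": 0,"z": 0,"roll": 0}

```text
clock: 11.95
tcp_pos: [0.5406, -0.2644, 0.02]
orientation: [-0.0, 0.13, 0.991, -0.0]
wrist_force: [0.1, -0.3, 1.2]
finger_gap: 0.0511
grip_force: 0.0
```

```bash
python3 - <<'E'
from h import *
plan([.5406,-.2635,.018],165,1,half=False); print(env.get_state()['wrist_force'])
E
```

```text
yaw 165.04 pos [ 0.5406 -0.2644  0.02  ] dyaw -0.04 t 11.95 j1,j6 [-0.59 -0.33]
{'x': np.float64(0.2), 'y': np.float64(0.8), 'z': np.float64(2.0), 'roll': np.float64(0.04)}
[ 0.05317078 -0.30552861  1.24693227]
```

servo_tool:
  increments:
    - {"grip": 0.5,"x": 0,"y": 0.5,"z": 1.5,"roll": 0}
    - {"grip": 0.6,"x": 0,"y": 0,"z": 0,"roll": 0}
    - {"grip": 0.7,"x": 0,"y": 0,"z": 0,"roll": 0}
    - {"grip": 1,"x": 0,"y": 0,"z": 0,"roll": 0}
    - {"grip": 1,"x": 0,"y": 0,"z": 0,"roll": 0}
  grip_force: 25

```text
clock: 12.37
tcp_pos: [0.5412, -0.2646, 0.0191]
orientation: [0.001, 0.13, 0.991, -0.001]
wrist_force: [-0.6, -0.7, 3.9]
finger_gap: 0.0296
grip_force: 27.4
```

```bash
python3 - <<'E'
from h import *
P=plate([.4955,.2019,.045],8.33)
plan([.5406,-.2635,.018],165,1,half=False); s=env.get_state();print(s['finger_gap'],s['grip_force'])
# final: weight centre bottom at u=48,w=16 ; grip axis h above it
h=s['tcp_pos'][2]*1e3+19
a=np.radians(18)
print('h',h,'home axis',pp(P,48,0,16+h).round(4),'tcp z',pp(P,48,0,16+h)[2]-.019)
ey=P[1][:,1];hx=np.array([ey[1],-ey[0],0])
for th in (18,14,11.3,8,5,2,0):
    t=np.radians(th)   # block pitched th rel. to sled, uphill end down; place uphill bottom corner on floor
    # in pocket frame u (0..62.5 from downhill wall), uphill face touches rim/wall at most: corner at umax
    cu=62.5-(12*np.tan(t)); cu=max(min(cu, 62.5-12*np.tan(t)),0)
    lo=60*np.cos(t)  # low corner u must be >=0
    lo_lim=lo if 60*np.sin(t)>12 else lo
    c=(cu+lo)/2; 
    u=48-31.25+c-30*np.cos(t)+h*np.sin(t); w=16+30*np.sin(t)+h*np.cos(t)
    A=pp(P,u,0,w); print(th,'corner range',round(lo,1),round(cu,1),'TCP',(A-[0,0,.019]).round(4))
E
```

```text
yaw 165.02 pos [ 0.5412 -0.2646  0.0191] dyaw -0.02 t 12.37 j1,j6 [-0.59 -0.33]
{'x': np.float64(0.9), 'y': np.float64(0.9), 'z': np.float64(1.1), 'roll': np.float64(0.02)}
0.02960079729175515 27.421883940696716
h 38.0744657133622 home axis [0.5241 0.2061 0.1113] tcp z 0.09226068871186945
18 corner range 57.1 58.6 TCP [0.5311 0.2071 0.1023]
14 corner range 58.2 59.5 TCP [0.5295 0.2069 0.1005]
11.3 corner range 58.8 60.1 TCP [0.5285 0.2067 0.0991]
8 corner range 59.4 60.8 TCP [0.5272 0.2065 0.0973]
5 corner range 59.8 61.5 TCP [0.526  0.2064 0.0955]
2 corner range 60.0 62.1 TCP [0.5249 0.2062 0.0936]
0 corner range 60.0 62.5 TCP [0.5241 0.2061 0.0923]
```

servo_tool:
  increments:
    - {"grip": 1,"x": 0,"y": 0,"z": -8,"roll": 0}
    - {"grip": 1,"x": 0,"y": 0,"z": -25,"roll": 0}
    - {"grip": 1,"x": 0,"y": 0,"z": -40,"roll": 0}
    - {"grip": 1,"x": 0,"y": 0,"z": -40,"roll": 0}
    - {"grip": 1,"x": 2,"y": 10,"z": -36,"roll": 0}

```text
clock: 12.78
tcp_pos: [0.5402, -0.2544, 0.1677]
orientation: [-0.001, 0.131, 0.991, 0.0]
wrist_force: [2.1, -0.7, -7.8]
finger_gap: 0.0294
grip_force: 26.6
```

servo_tool:
  increments:
    - {"grip": 1,"x": 6,"y": 24,"z": 0,"roll": -1.9}
    - {"grip": 1,"x": 9,"y": 36,"z": 0,"roll": -1.9}
    - {"grip": 1,"x": 8,"y": 39,"z": 0,"roll": -1.9}
    - {"grip": 1,"x": 7,"y": 39,"z": 0,"roll": -1.9}
    - {"grip": 1,"x": 6,"y": 39,"z": 0,"roll": -1.9}

```text
clock: 13.2
tcp_pos: [0.5374, -0.071, 0.1659]
orientation: [-0.002, 0.047, 0.999, 0.001]
wrist_force: [0.6, -0.1, -7.0]
finger_gap: 0.0297
grip_force: 26.7
```

servo_tool:
  increments:
    - {"grip": 1,"x": 4.5,"y": 39,"z": 0,"roll": -1.9}
    - {"grip": 1,"x": 3,"y": 39,"z": 0,"roll": -1.9}
    - {"grip": 1,"x": 2,"y": 39,"z": 0,"roll": -1.9}
    - {"grip": 1,"x": 0.5,"y": 39,"z": 0,"roll": -1.9}
    - {"grip": 1,"x": -1,"y": 39,"z": 0,"roll": -1.9}

```text
clock: 13.62
tcp_pos: [0.5339, 0.1243, 0.1659]
orientation: [-0.002, -0.036, 0.999, 0.0]
wrist_force: [0.8, 0.9, -7.0]
finger_gap: 0.0294
grip_force: 26.7
```

servo_tool:
  increments:
    - {"grip": 1,"x": -2,"y": 39,"z": 0,"roll": -1.9}
    - {"grip": 1,"x": -3,"y": 30,"z": 0,"roll": -1.9}
    - {"grip": 1,"x": -2,"y": 10,"z": 0,"roll": -0.5}
    - {"grip": 1,"x": 0,"y": 0,"z": 0,"roll": 0}

```text
clock: 13.95
tcp_pos: [0.534, 0.2046, 0.1658]
orientation: [-0.002, -0.075, 0.997, 0.0]
wrist_force: [0.7, -0.9, -7.5]
finger_gap: 0.0295
grip_force: 27.0
```

```bash
python3 - <<'E'
from h import *
plan([.5316,.208,.13],188.3,1,half=False); s=env.get_state(); print(s['finger_gap'],s['grip_force'],s['wrist_force'])
E
```

```text
yaw -171.4 pos [0.534  0.2046 0.1658] dyaw -0.3 t 13.95 j1,j6 [0.22 0.07]
{'x': np.float64(1.9), 'y': np.float64(3.8), 'z': np.float64(35.8), 'roll': np.float64(0.3)}
0.029460945261282002 26.97344809770584 [ 0.74208266 -0.85792673 -7.52369105]
```

servo_tool:
  increments:
    - {"grip": 1,"x": 1,"y": 3,"z": 12,"roll": 0.3}
    - {"grip": 1,"x": 0,"y": 0,"z": 12,"roll": 0}
    - {"grip": 1,"x": 0,"y": 0,"z": 8,"roll": 0}
    - {"grip": 1,"x": 0,"y": 0,"z": 0,"roll": 0}
    - {"grip": 1,"x": 0,"y": 0,"z": 0,"roll": 0}

```text
clock: 14.37
tcp_pos: [0.5334, 0.2035, 0.1342]
orientation: [-0.001, -0.069, 0.998, -0.0]
wrist_force: [-0.0, -0.4, -6.9]
finger_gap: 0.0296
grip_force: 26.9
```

```bash
python3 - <<'E'
from h import *
im=snap('wrist','w6.png'); plan([.5316,.208,.102],188.3,1,half=False)
cv2.imwrite('pics/w6c.png',cv2.resize(im[70:370,230:410],None,fx=2,fy=2,interpolation=cv2.INTER_CUBIC))
C=cam('wrist');P=plate([.4958,.2027,.045],8.33)
for n,q in [('pocketlow',(16.75,-16.25,28)),('pl+',(16.75,16.25,28)),('ledge-',(0,-38,8)),('ledge+',(0,38,8)),('sled-',(0,-27,28)),('sled+',(0,27,28))]: print(n,proj(C,pp(P,*q)).round(1))
s=env.get_state();q=s['orientation'];T=R.from_quat([q[1],q[2],q[3],q[0]]).as_matrix()
for x,y,z in [(30,-15,-27),(30,15,-27),(30,-15,19),(30,15,19),(-30,-15,-27),(-30,15,-27)]: print('weight',x,y,z,proj(C,s['tcp_pos']+T@np.array([x,y,z])/1e3).round(1))
E
```

```text
yaw -172.03 pos [0.5341 0.2037 0.135 ] dyaw 0.33 t 14.42 j1,j6 [0.22 0.09]
{'x': np.float64(1.9), 'y': np.float64(4.6), 'z': np.float64(33.0), 'roll': np.float64(-0.33)}
pocketlow [[302.6 184.1]]
pl+ [[351.9 183.8]]
ledge- [[274.  162.7]]
ledge+ [[379.3 162.1]]
sled- [[286.1 158.8]]
sled+ [[368.1 158.2]]
weight 30 -15 -27 [[283.6 239.3]]
weight 30 15 -27 [[357.9 239.3]]
weight 30 -15 19 [[293.  203.7]]
weight 30 15 19 [[348.4 203.7]]
weight -30 -15 -27 [[288.5 357.1]]
weight -30 15 -27 [[353. 357.]]
```

View pics/w6c.png

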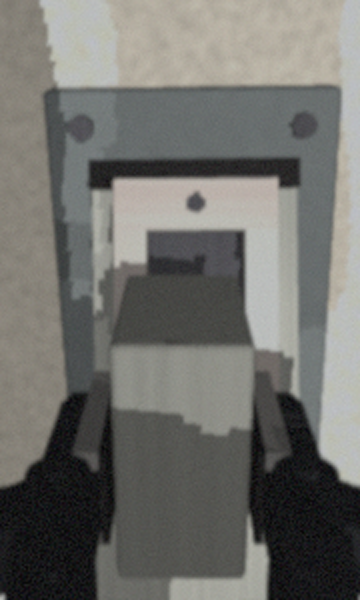

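The last crop shows the held weight's near top edge at about (110–254,345), so it sits about 1.3 mm uphill of the TCP. The pocket's low edge is at (147–245,231) and agrees with the plate model within 1 px. That was the tenth view, so from here I work from numbers only.

servo_tool:
  increments:
    - {"grip": 1,"x": 2.5,"y": 4.5,"z": 10,"roll": -0.3}
    - {"grip": 1,"x": 0,"y": 0,"z": 8,"roll": 0}
    - {"grip": 1,"x": 0,"y": 0,"z": 0,"roll": 0}
    - {"grip": 1,"x": 0,"y": 0,"z": 0,"roll": 0}
    - {"grip": 1,"x": 0,"y": 0,"z": 0,"roll": 0}

```text
clock: 14.83
tcp_pos: [0.531, 0.2086, 0.117]
orientation: [-0.0, -0.073, 0.997, -0.0]
wrist_force: [1.0, 0.3, -7.6]
finger_gap: 0.0297
grip_force: 27.0
```

```bash
python3 - <<'E'
from h import *
plan([.5304,.2083,.102],188.3,1,half=False); s=env.get_state(); print(s['finger_gap'],s['wrist_force'])
E
```

```text
yaw -171.66 pos [0.531  0.2086 0.117 ] dyaw -0.04 t 14.83 j1,j6 [0.23 0.09]
{'x': np.float64(0.7), 'y': np.float64(-0.3), 'z': np.float64(15.0), 'roll': np.float64(0.04)}
0.02973547877165367 [ 0.96662618  0.33032933 -7.57277471]
```

```bash
cat > chk.py <<'E'
from h import *
im=cv2.cvtColor(snap('wrist'),cv2.COLOR_BGR2GRAY).astype(float);C=cam('wrist');P=plate([.4961,.2031,.045],8.33)
s=env.get_state();q=s['orientation'];T=R.from_quat([q[1],q[2],q[3],q[0]]).as_matrix()
tw=lambda *v:proj(C,s['tcp_pos']+T@np.array(v)/1e3)[0]
def edge(a,lo):  # strongest gradient, subpixel
    g=np.abs(np.gradient(cv2.GaussianBlur(a.reshape(1,-1),(0,0),1).ravel()));i=g[2:-2].argmax()+2;w=g[i-2:i+3];return round(lo+i+(w@np.arange(-2,3))/w.sum(),1)
def col(p,name,dr,n=6): r,c=int(round(p[1]))+dr,int(round(p[0]));print(name,'pred',p.round(1),'meas col',edge(im[r-n//2:r+n//2,c-7:c+8].mean(0),c-7))
def row(p,name,n=16): r,c=int(round(p[1])),int(round(p[0]));print(name,'pred',p.round(1),'meas row',edge(im[r-8:r+9,c-n//2:c+n//2].mean(1),r-8))
for y in(-16.25,16.25): col(proj(C,pp(P,16.75,y,28))[0],f'pocket y{y}',6)
for y in(-27,27): col(proj(C,pp(P,8,y,28))[0],f'sled y{y}',0)
for y in(-15,15): col(tw(28.7,y,-27),f'weight top y{y}',10)
row(proj(C,pp(P,16.75,0,28))[0],'pocket low'); row(proj(C,pp(P,0,20,28))[0],'sled low')
row(tw(28.7,0,-27),'weight top near'); row(tw(28.7,0,19),'weight bot near')
E
python3 chk.py
```

```text
pocket y-16.25 pred [293.2 195.3] meas col 292.9
pocket y16.25 pred [346.7 195.3] meas col 346.0
sled y-27 pred [275.5 180.9] meas col 274.7
sled y27 pred [364.4 180.9] meas col 363.9
weight top y-15 pred [283.7 242.2] meas col 286.1
weight top y15 pred [357.7 242.2] meas col 361.3
pocket low pred [320.  195.3] meas row 194.2
sled low pred [352.9 167.7] meas row 165.9
weight top near pred [320.7 242.2] meas row 242.3
weight bot near pred [320.7 205.9] meas row 201.2
```

```bash
python3 - <<'E'
from h import *
im=cv2.cvtColor(snap('wrist'),cv2.COLOR_BGR2GRAY).astype(float)
for r in (248,262,280):
    a=im[r-3:r+3].mean(0).round().astype(int); print(r,'L',a[274:296],'R',a[346:370])
a=im[204:210].mean(0).round().astype(int);print('pocket',a[284:302],a[340:356])
print('col front',im[190:250,312:328].mean(1).round().astype(int))
s=env.get_state();print(s['tcp_pos'],yaw(s))
E
```

```text
248 L [108 108 108 107 106 106 107 107 108 103 100 109 124 134 140 141 142 143
 143 144 143 143] R [144 142 142 142 143 142 142 144 143 135 128 142 174 189 190 190 189 179
 146 111  98  96  97  96]
262 L [102  90  71  64  60  62  60  62  59  60  67  89 113 129 138 142 143 144
 145 145 144 144] R [144 143 144 143 143 143 144 144 140 131 114  87  73  72  72  72  71  72
  72  78  87  93  93  93]
280 L [61 60 61 60 60 62 60 54 44 25 21 41 65 80 84 86 86 87 86 88 87 87] R [142 142 142 143 143 144 143 140 131 108  67  29  32  50  66  70  70  69
  69  70  71  71  71  71]
pocket [186 182 175 170 162 141 118 107 100  78  60  58  57  56  58  57  56  55] [ 76  65  58  58  61  70 108 146 174 187 190 190 190 189 190 189]
col front [187 187 182 162 128  95  82  82  80  80  74  61  52  49  48  47  52  60
  67  70  70  70  70  70  71  71  70  70  72  71  71  71  71  70  70  71
  71  71  72  71  70  71  72  72  73  72  72  73  73  69  68  75  96 117
 131 138 142 143 143 143]
[0.53132885 0.2087047  0.11730051] -171.665898561083
```

servo_tool:
  increments:
    - {"grip": 1,"x": 2,"y": -0.8,"z": 4,"roll": 0}
    - {"grip": 1,"x": 0,"y": 0,"z": 4,"roll": 0}
    - {"grip": 1,"x": 0,"y": 0,"z": 2,"roll": 0}
    - {"grip": 1,"x": 0,"y": 0,"z": 0,"roll": 0}
    - {"grip": 1,"x": 0,"y": 0,"z": 0,"roll": 0}

```text
clock: 15.35
tcp_pos: [0.5275, 0.2076, 0.1088]
orientation: [-0.001, -0.073, 0.997, 0.0]
wrist_force: [-9.2, -1.1, 7.9]
finger_gap: 0.0298
grip_force: 30.6
```

servo_tool:
  increments:
    - {"grip": 1,"x": 0,"y": 0,"z": 1,"roll": 0}
    - {"grip": 1,"x": 0,"y": 0,"z": 1,"roll": 0}
    - {"grip": 1,"x": 0,"y": 0,"z": 0,"roll": 0}

```text
clock: 15.6
tcp_pos: [0.527, 0.2075, 0.1073]
orientation: [-0.001, -0.073, 0.997, 0.0]
wrist_force: [-11.3, -1.6, 13.0]
finger_gap: 0.0293
grip_force: 31.7
```

servo_tool:
  increments:
    - {"grip": 1,"x": 0,"y": 0,"z": -6,"roll": 0}
    - {"grip": 1,"x": 0,"y": 0,"z": -4,"roll": 0}
    - {"grip": 1,"x": 0,"y": 0,"z": 0,"roll": 0}
    - {"grip": 1,"x": 0,"y": 0,"z": 0,"roll": 0}

```text
clock: 15.93
tcp_pos: [0.5297, 0.2076, 0.1151]
orientation: [0.0, -0.073, 0.997, -0.0]
wrist_force: [-0.7, 0.0, -6.8]
finger_gap: 0.0299
grip_force: 29.0
```

```bash
python3 chk.py; python3 - <<'E'
from h import *
im=cv2.cvtColor(snap('wrist','w7.png'),cv2.COLOR_BGR2GRAY).astype(float)
print('col front',im[180:270,312:328].mean(1).round().astype(int))
print('far',im[340:375,312:328].mean(1).round().astype(int))
print('w6 far',cv2.cvtColor(cv2.imread('pics/w6.png'),6).astype(float)[340:375,312:328].mean(1).round().astype(int))
s=env.get_state();print(s['tcp_pos'],s['wrist_force'])
C=cam('wrist');q=s['orientation'];T=R.from_quat([q[1],q[2],q[3],q[0]]).as_matrix()
for p in (0,6,12):
    r=R.from_euler('y',p,degrees=True).as_matrix() # about grip axis (z=-19)
    for v in [(28.7,0,-27),(28.7,0,19),(-31.3,0,-27)]:
        w=r@(np.array(v)+[0,0,19])-[0,0,19]; print(p,v,proj(C,s['tcp_pos']+T@w/1e3)[0].round(1))
E
```

```text
pocket y-16.25 pred [294.5 199.7] meas col 294.0
pocket y16.25 pred [348.4 199.6] meas col 347.3
sled y-27 pred [276.6 185.1] meas col 276.9
sled y27 pred [366.3 185.1] meas col 365.8
weight top y-15 pred [283.7 242.2] meas col 287.0
weight top y15 pred [357.7 242.2] meas col 358.1
pocket low pred [321.5 199.6] meas row 197.7
sled low pred [354.7 171.8] meas row 168.7
weight top near pred [320.7 242.2] meas row 235.4
weight bot near pred [320.7 205.9] meas row 207.8
col front [138 128 121 119 120 124 131 148 168 181 186 187 188 188 187 187 186 178
 151 108  83  81  80  82  82  81  80  74  62  52  49  47  48  50  50  55
  56  56  57  55  57  55  56  57  55  56  56  56  56  57  59  73  98 121
 136 149 155 158 157 157 157 156 156 157 157 156 157 156 156 156 156 156
 156 156 156 156 155 156 156 155 155 155 155 156 154 154 154 155 154 155]
far [ 87  87  87  87  86  87  86  87  87  86  87  87  86  85  86  86  87  86
  86  86  86  86  87 100 126 147 153 151 145 143 143 142 143 144 144]
w6 far [ 84  84  85  85  83  84  84  85  84  84  84  84  84  84  84  84  84  87
 102 128 145 152 153 154 154 154 154 154 154 153 153 154 157 159 159]
[0.52920898 0.20745518 0.11452162] [-0.10527967  1.05806182 -7.68318587]
0 (28.7, 0, -27) [320.7 242.2]
0 (28.7, 0, 19) [320.7 205.9]
0 (-31.3, 0, -27) [320.7 359.3]
6 (28.7, 0, -27) [320.7 247.7]
6 (28.7, 0, 19) [320.7 201.1]
6 (-31.3, 0, -27) [320.7 354.9]
12 (28.7, 0, -27) [320.7 253.9]
12 (28.7, 0, 19) [320.7 196.8]
12 (-31.3, 0, -27) [320.7 350.2]
```

```bash
cat > fit.py <<'E'
from h import *
from scipy.optimize import least_squares
def fit(nt,ft,w=None):
    """pitch (deg, downhill end down +) and weight offset along tool x from near/far top edge rows"""
    s=env.get_state();C=cam('wrist');q=s['orientation'];T=R.from_quat([q[1],q[2],q[3],q[0]]).as_matrix()
    def pts(p):
        r=R.from_euler('y',-p[0],degrees=True).as_matrix(); L=[(30+p[1],0,-27.5),(-30+p[1],0,-27.5),(30+p[1],0,18.5),(-30+p[1],0,18.5)]
        return [s['tcp_pos']+T@(r@(np.array(v)+[0,0,19])-[0,0,19])/1e3 for v in L]
    f=lambda p:[proj(C,a)[0][1]-m for a,m in zip(pts(p)[:2],(nt,ft))]
    p=least_squares(f,[5,-1]).x; print('pitch,off',p.round(2),'pred bottom near row',proj(C,pts(p)[2])[0][1].round(1))
    P=plate([.4953,.2028,.045],8.33)
    for n,a in zip(('top near','top far','bot near','bot far'),pts(p)): print(n,'in sled frame (u-pocketcentre,v,w-16)',((P[1].T@(a-P[0]))*1e3-[48,0,16]).round(1))
    return p
E
python3 - <<'E'
from fit import *
fit(232.6,363.8)
E
```

```text
pitch,off [10.16 -0.22] pred bottom near row 213.7
top near in sled frame (u-pocketcentre,v,w-16) [-16.4  -0.3  70.1]
top far in sled frame (u-pocketcentre,v,w-16) [43.  -0.3 61.9]
bot near in sled frame (u-pocketcentre,v,w-16) [-22.7  -0.3  24.5]
bot far in sled frame (u-pocketcentre,v,w-16) [36.7 -0.3 16.3]
```

The weight touched the uphill rim early and pivoted about 10° in the grip, with the downhill end down, which is the way it has to tilt anyway. I'll shift it down-slope and go in again.

servo_tool:
  increments:
    - {"grip": 1,"x": 3.5,"y": 0.3,"z": 0,"roll": 0}
    - {"grip": 1,"x": 3.3,"y": 0,"z": 2,"roll": 0}
    - {"grip": 1,"x": 0,"y": 0,"z": 2,"roll": 0}
    - {"grip": 1,"x": 0,"y": 0,"z": 0,"roll": 0}
    - {"grip": 1,"x": 0,"y": 0,"z": 0,"roll": 0}

```text
clock: 16.45
tcp_pos: [0.5222, 0.2068, 0.1107]
orientation: [-0.0, -0.073, 0.997, -0.0]
wrist_force: [0.3, 0.4, -7.4]
finger_gap: 0.0293
grip_force: 29.0
```

```bash
python3 chk.py; python3 - <<'E'
from fit import *
im=cv2.cvtColor(snap('wrist','w8.png'),cv2.COLOR_BGR2GRAY).astype(float)
print('col front 180..',im[180:245,312:328].mean(1).round().astype(int))
print('far 350..',im[350:372,312:328].mean(1).round().astype(int))
fit(232.6,363.8); s=env.get_state();print(s['tcp_pos'],s['wrist_force'])
E
```

```text
pocket y-16.25 pred [293.6 212.7] meas col 292.2
pocket y16.25 pred [348.  212.7] meas col 348.8
sled y-27 pred [275.6 198.1] meas col 275.8
sled y27 pred [366. 198.] meas col 365.6
weight top y-15 pred [283.7 242.2] meas col 286.8
weight top y15 pred [357.7 242.2] meas col 357.1
pocket low pred [320.8 212.7] meas row 211.1
sled low pred [354.3 184.6] meas row 182.9
weight top near pred [320.7 242.2] meas row 235.4
weight bot near pred [320.7 205.9] meas row 211.0
col front 180.. [ 40  48  90 141 175 184 184 184 182 181 176 167 154 140 129 122 120 121
 122 128 146 166 180 186 188 188 188 187 184 169 139 101  65  51  52  54
  56  55  56  56  56  57  55  56  55  56  56  56  55  56  60  73  98 120
 136 148 155 157 157 156 157 156 156 155 157]
far 350.. [ 85  86  86  86  87  86  87  86  86  86  86  85  88 101 126 146 151 151
 147 143 142 143]
pitch,off [10.16 -0.22] pred bottom near row 213.7
top near in sled frame (u-pocketcentre,v,w-16) [-23.8   0.1  68.8]
top far in sled frame (u-pocketcentre,v,w-16) [35.6  0.1 60.6]
bot near in sled frame (u-pocketcentre,v,w-16) [-30.1   0.1  23.2]
bot far in sled frame (u-pocketcentre,v,w-16) [29.4  0.1 15.1]
[0.52262292 0.20689446 0.11103653] [-0.11293459 -1.66708698 -7.89827425]
```

servo_tool:
  increments:
    - {"grip": 1,"x": -0.3,"y": 0,"z": 2,"roll": 0}
    - {"grip": 1,"x": -0.3,"y": 0,"z": 2,"roll": 0}
    - {"grip": 1,"x": -0.3,"y": 0,"z": 2,"roll": 0}
    - {"grip": 1,"x": 0,"y": 0,"z": 0,"roll": 0}

```text
clock: 16.88
tcp_pos: [0.5232, 0.2069, 0.1045]
orientation: [-0.0, -0.073, 0.997, -0.0]
wrist_force: [-0.4, 0.4, -7.2]
finger_gap: 0.0295
grip_force: 28.9
```

servo_tool:
  increments:
    - {"grip": 1,"x": -0.3,"y": 0,"z": 1.5,"roll": 0}
    - {"grip": 1,"x": -0.3,"y": 0,"z": 1.5,"roll": 0}
    - {"grip": 1,"x": 0,"y": 0,"z": 0,"roll": 0}

```text
clock: 17.13
tcp_pos: [0.5239, 0.2071, 0.1017]
orientation: [-0.0, -0.073, 0.997, -0.0]
wrist_force: [-0.4, 0.2, -7.4]
finger_gap: 0.0294
grip_force: 28.9
```

servo_tool:
  increments:
    - {"grip": 1,"x": -0.8,"y": 0,"z": 1,"roll": 0}
    - {"grip": 1,"x": -0.3,"y": 0,"z": 1,"roll": 0}
    - {"grip": 1,"x": 0,"y": 0,"z": 0,"roll": 0}

```text
clock: 17.38
tcp_pos: [0.5252, 0.2073, 0.0999]
orientation: [-0.0, -0.073, 0.997, -0.0]
wrist_force: [0.3, 0.5, -7.5]
finger_gap: 0.0294
grip_force: 28.9
```

servo_tool:
  increments:
    - {"grip": 1,"x": -0.3,"y": 0,"z": 1,"roll": 0}
    - {"grip": 1,"x": -0.3,"y": 0,"z": 1,"roll": 0}
    - {"grip": 1,"x": 0,"y": 0,"z": 0,"roll": 0}

```text
clock: 17.63
tcp_pos: [0.5256, 0.2073, 0.0979]
orientation: [-0.0, -0.073, 0.997, -0.0]
wrist_force: [-0.3, 0.5, -6.7]
finger_gap: 0.0294
grip_force: 28.9
```

servo_tool:
  increments:
    - {"grip": 1,"x": -0.3,"y": 0,"z": 1,"roll": 0}
    - {"grip": 1,"x": 0,"y": 0,"z": 1,"roll": 0}
    - {"grip": 1,"x": 0,"y": 0,"z": 0,"roll": 0}

```text
clock: 17.88
tcp_pos: [0.5261, 0.2074, 0.0959]
orientation: [0.0, -0.073, 0.997, -0.0]
wrist_force: [0.7, -0.4, -7.6]
finger_gap: 0.0297
grip_force: 28.9
```

servo_tool:
  increments:
    - {"grip": 1,"x": 0.3,"y": 0,"z": 0.7,"roll": 0}
    - {"grip": 1,"x": 0.3,"y": 0,"z": 0.7,"roll": 0}
    - {"grip": 1,"x": 0,"y": 0,"z": 0,"roll": 0}

```text
clock: 18.13
tcp_pos: [0.5262, 0.2075, 0.095]
orientation: [0.001, -0.073, 0.997, 0.0]
wrist_force: [2.7, 0.3, -7.1]
finger_gap: 0.0297
grip_force: 29.1
```

servo_tool:
  increments:
    - {"grip": 1,"x": -0.5,"y": 0,"z": 0.5,"roll": 0}
    - {"grip": 1,"x": 0,"y": 0,"z": 0.7,"roll": 0}
    - {"grip": 1,"x": 0,"y": 0,"z": 0,"roll": 0}

```text
clock: 18.38
tcp_pos: [0.5263, 0.2075, 0.0946]
orientation: [0.001, -0.073, 0.997, 0.0]
wrist_force: [-2.6, -0.2, 3.6]
finger_gap: 0.0294
grip_force: 30.3
```

servo_tool:
  increments:
    - {"grip": 1,"x": 0,"y": 0,"z": 0.7,"roll": 0}
    - {"grip": 1,"x": 0,"y": 0,"z": 0.7,"roll": 0}
    - {"grip": 1,"x": 0,"y": 0,"z": 0,"roll": 0}

```text
clock: 18.63
tcp_pos: [0.526, 0.2075, 0.0941]
orientation: [0.001, -0.073, 0.997, 0.0]
wrist_force: [-5.5, -1.1, 11.4]
finger_gap: 0.0298
grip_force: 31.5
```

```bash
python3 - <<'E'
from fit import *
im=cv2.cvtColor(snap('wrist','w9.png'),cv2.COLOR_BGR2GRAY).astype(float)
a=im[200:300,312:328].mean(1); b=im[345:390,312:328].mean(1)
print(a.round().astype(int));print(b.round().astype(int))
E
```

```text
[118 121 128 145 167 183 189 190 190 190 190 189 189 187 177 143  94  59
  54  56  54  56  55  57  54  56  56  56  56  57  65  86 112 132 146 158
 160 161 160 160 160 160 160 160 160 160 160 160 160 160 158 159 159 159
 159 159 158 158 158 159 159 159 158 158 159 158 158 157 157 158 157 156
 157 157 158 155 146 128 112 104 106 106 102  94  90  91  91  91  91  91
  90  91  90  89  90  91  90  89  90  90]
[ 87  88  87  88  87  88  88  87  88  88  87  87  87  87  88  87  87  87
  95 123 150 163 164 162 161 162 163 165 165 162 149 119  76  39  20  18
  18  20  19  20  18  19  19  20  21]
```

servo_tool:
  increments:
    - {"grip": 1,"x": 0.3,"y": 0,"z": 0.7,"roll": 0}
    - {"grip": 1,"x": 0.3,"y": 0,"z": 0.7,"roll": 0}
    - {"grip": 1,"x": 0,"y": 0,"z": 0,"roll": 0}

```text
clock: 18.93
tcp_pos: [0.5258, 0.2074, 0.0936]
orientation: [0.001, -0.073, 0.997, 0.0]
wrist_force: [-6.0, -1.2, 14.9]
finger_gap: 0.0297
grip_force: 32.2
```

servo_tool:
  increments:
    - {"grip": 1,"x": 0.4,"y": 0,"z": 0.7,"roll": 0}
    - {"grip": 1,"x": 0.4,"y": 0,"z": 0.7,"roll": 0}
    - {"grip": 1,"x": 0,"y": 0,"z": 0,"roll": 0}

```text
clock: 19.18
tcp_pos: [0.5257, 0.2074, 0.0932]
orientation: [0.002, -0.073, 0.997, 0.0]
wrist_force: [-6.9, -2.2, 19.8]
finger_gap: 0.0295
grip_force: 33.0
```

```bash
cat > rows.py <<'E'
from fit import *
im=cv2.cvtColor(snap('wrist'),cv2.COLOR_BGR2GRAY).astype(float)
a=im[215:260,312:328].mean(1); b=im[345:375,312:328].mean(1)
x=lambda v,o,t:o+np.interp(t,[v[np.argmax(v>t)-1],v[np.argmax(v>t)]],[np.argmax(v>t)-1,np.argmax(v>t)])
n,f=x(a,215,105),x(b,345,120);print(n,f);fit(n,f)
E
python3 rows.py
```

```text
214.0 364.419921875
pitch,off [31.83  2.67] pred bottom near row 232.9
top near in sled frame (u-pocketcentre,v,w-16) [-31.9   0.2  38.7]
top far in sled frame (u-pocketcentre,v,w-16) [26.3  0.2 53.3]
bot near in sled frame (u-pocketcentre,v,w-16) [-20.7   0.2  -5.9]
bot far in sled frame (u-pocketcentre,v,w-16) [37.5  0.2  8.7]
```

```bash
sed -i 's/im\[215:260/im[221:260/; s/x(a,215/x(a,221/' rows.py; python3 rows.py; python3 - <<'E'
from h import *
im=cv2.cvtColor(snap('wrist','w10.png'),cv2.COLOR_BGR2GRAY).astype(float)
for c in (308,335): print(im[196:240,c-4:c+4].mean(1).round().astype(int))
s=env.get_state();print(s['tcp_pos'],s['ft_torque'],s['wrist_force'])
E
```

```text
231.12994350282486 364.4173228346457
pitch,off [12.13 -0.11] pred bottom near row 215.5
top near in sled frame (u-pocketcentre,v,w-16) [-27.    0.2  49.8]
top far in sled frame (u-pocketcentre,v,w-16) [32.7  0.2 43.9]
bot near in sled frame (u-pocketcentre,v,w-16) [-31.5   0.2   4. ]
bot far in sled frame (u-pocketcentre,v,w-16) [28.2  0.2 -1.9]
[184 184 186 186 187 187 188 187 187 187 188 189 189 190 190 189 189 187
 181 168 140  98  64  56  54  55  55  54  54  54  56  55  55  58  76  98
 122 139 151 156 157 157 158 158]
[185 186 188 188 189 189 189 188 188 189 189 190 191 189 190 190 191 190
 190 182 152 104  65  54  54  54  55  56  57  55  57  56  56  60  77 103
 126 144 157 165 166 165 165 166]
[0.52564965 0.20742351 0.09314969] [-0.36435776  0.94320951  0.0574374 ] [-7.53177517 -2.13406729 19.54617039]
```

servo_tool:
  increments:
    - {"grip": 0.67,"x": -0.3,"y": 0,"z": 0,"roll": 0}
    - {"grip": 0.67,"x": 0,"y": 0,"z": 0,"roll": 0}
  grip_force: 20

```text
clock: 19.5
tcp_pos: [0.5257, 0.2074, 0.0931]
orientation: [0.002, -0.073, 0.997, 0.0]
wrist_force: [-7.8, -2.2, 21.7]
finger_gap: 0.0294
grip_force: 33.0
```

servo_tool:
  increments:
    - {"grip": 0.655,"x": -0.3,"y": 0,"z": 0,"roll": 0}
    - {"grip": 0.65,"x": 0,"y": 0,"z": 0,"roll": 0}

```text
clock: 19.67
tcp_pos: [0.5253, 0.2074, 0.0917]
orientation: [0.001, -0.073, 0.997, 0.0]
wrist_force: [-3.6, 0.1, -0.9]
finger_gap: 0.0299
grip_force: 6.1
```

```bash
python3 rows.py
```

```text
229.141689373297 364.92048192771085
pitch,off [14.74  0.13] pred bottom near row 217.8
top near in sled frame (u-pocketcentre,v,w-16) [-29.2   0.2  46.5]
top far in sled frame (u-pocketcentre,v,w-16) [30.7  0.2 43.1]
bot near in sled frame (u-pocketcentre,v,w-16) [-31.8   0.2   0.5]
bot far in sled frame (u-pocketcentre,v,w-16) [28.1  0.2 -2.8]
```

servo_tool:
  increments:
    - {"grip": 0.65,"x": 0.2,"y": 0,"z": 0.7,"roll": 0}
    - {"grip": 0.65,"x": 0.2,"y": 0,"z": 0.7,"roll": 0}
    - {"grip": 0.65,"x": 0,"y": 0,"z": 0,"roll": 0}

```text
clock: 19.97
tcp_pos: [0.525, 0.2073, 0.0888]
orientation: [0.001, -0.073, 0.997, 0.0]
wrist_force: [-3.7, -1.0, 7.7]
finger_gap: 0.0299
grip_force: 7.2
```

```bash
python3 rows.py
```

```text
226.10972568578555 366.8421052631579
pitch,off [21.66  0.13] pred bottom near row 225.2
top near in sled frame (u-pocketcentre,v,w-16) [-30.6   0.1  41. ]
top far in sled frame (u-pocketcentre,v,w-16) [29.2  0.2 44.9]
bot near in sled frame (u-pocketcentre,v,w-16) [-27.7   0.1  -4.9]
bot far in sled frame (u-pocketcentre,v,w-16) [32.2  0.2 -1. ]
```

servo_tool:
  increments:
    - {"grip": 0.65,"x": 0,"y": 0,"z": -1.5,"roll": 0}
    - {"grip": 0.64,"x": 0,"y": 0,"z": 0,"roll": 0}
    - {"grip": 0.62,"x": 0,"y": 0,"z": 0,"roll": 0}
    - {"grip": 0.58,"x": 0,"y": 0,"z": 0,"roll": 0}

```text
clock: 20.35
tcp_pos: [0.5249, 0.2072, 0.0891]
orientation: [0.0, -0.073, 0.997, -0.0]
wrist_force: [-0.1, 0.5, -0.2]
finger_gap: 0.036
grip_force: 0.0
```

servo_tool:
  increments:
    - {"grip": 0.5,"x": 0,"y": 0,"z": -1,"roll": 0}
    - {"grip": 0.4,"x": 0,"y": 0,"z": -5,"roll": 0}
    - {"grip": 0.2,"x": 0,"y": 0,"z": -20,"roll": 0}
    - {"grip": 0.1,"x": 0,"y": 0,"z": -35,"roll": 0}
    - {"grip": 0.1,"x": 0,"y": 0,"z": -30,"roll": 0}

```text
clock: 20.77
tcp_pos: [0.5241, 0.2071, 0.1815]
orientation: [-0.001, -0.073, 0.997, -0.0]
wrist_force: [1.4, 0.2, 0.1]
finger_gap: 0.0766
grip_force: 0.0
```

servo_tool:
  increments:
    - {"grip": 0.1,"x": 0,"y": 0,"z": 0,"roll": 0}
    - {"grip": 0.1,"x": 0,"y": 0,"z": 0,"roll": 0}
    - {"grip": 0.1,"x": 0,"y": 0,"z": 0,"roll": 0}

```text
clock: 21.02
tcp_pos: [0.5247, 0.2072, 0.1805]
orientation: [0.0, -0.073, 0.997, -0.0]
wrist_force: [0.1, 0.7, 0.2]
finger_gap: 0.0766
grip_force: 0.0
```

```bash
python3 - <<'E'
from h import *
im=cv2.cvtColor(snap('wrist','w11.png'),cv2.COLOR_BGR2GRAY).astype(float);C=cam('wrist');P=plate([.4951,.2028,.045],8.33)
s=env.get_state();print(s['tcp_pos'],s['clock'],s['wrist_force'])
for n,q in [('W top near',(18,0,62)),('W top far',(78,0,62)),('W top nL',(18,-15,62)),('W top nR',(18,15,62)),('W near @rim',(18,0,28)),('pocket low',(16.75,0,28)),('sled low',(0,0,28)),('sled far',(96,20,28)),('ledge in',(0,33,8)),('ledgeL',(0,-38,8)),('ledgeR',(0,38,8)),('sledL',(8,-27,28)),('sledR',(8,27,28))]: print(n,proj(C,pp(P,*q))[0].round(1))
print('col',[(140+i,int(v)) for i,v in enumerate(im[140:330,314:326].mean(1)) if abs(im[141+i,314:326].mean()-im[138+i,314:326].mean())>12])
print('colR',[(140+i,int(v)) for i,v in enumerate(im[140:330,348:353].mean(1)) if abs(im[141+i,348:353].mean()-im[138+i,348:353].mean())>12])
E
```

```text
[0.52412058 0.20706131 0.17961227] 21.0667 [-0.40949347  0.55348492 -0.0362133 ]
W top near [320.7 178.9]
W top far [320.7 265.1]
W top nL [299.  178.9]
W top nR [342.3 178.9]
W near @rim [320.6 182.1]
pocket low [320.6 180.6]
sled low [320.6 159.6]
sled far [345.5 279. ]
ledge in [358.8 162.8]
ledgeL [276.7 162.8]
ledgeR [364.6 162.8]
sledL [287.  169.6]
sledR [354.3 169.6]
col [(149, 90), (150, 72), (151, 50), (152, 37), (153, 34), (156, 40), (157, 67), (158, 110), (159, 147), (160, 165), (161, 169), (163, 162), (164, 152), (165, 138), (166, 123), (167, 113), (170, 120), (171, 137), (172, 157), (173, 165), (174, 157), (175, 134), (176, 119), (178, 140), (179, 149), (241, 141), (242, 126), (243, 109), (244, 96), (245, 87), (261, 89), (262, 102), (263, 112), (265, 98), (266, 88), (267, 83), (270, 90), (271, 103), (272, 115), (273, 122), (277, 130), (278, 144), (279, 158), (280, 164)]
colR [(149, 94), (150, 73), (151, 49), (152, 35), (156, 44), (157, 78), (158, 127), (159, 159), (160, 169), (223, 168), (224, 147), (225, 126), (226, 112), (227, 103), (256, 106), (257, 113), (258, 117), (266, 122), (267, 131), (268, 147), (269, 156), (273, 167), (274, 175)]
```

Released. As a check that it is flat, I'll probe the weight's top lightly with the shut fingertips at the near end, which also presses it home.

```bash
python3 - <<'E'
from h import *
P=plate([.4951,.2028,.045],8.33);hx=np.array([np.cos(np.radians(8.33)),np.sin(np.radians(8.33)),0])
for u in (28,66):
    c=pp(P,u,0,62)-.011*hx; print(u,c.round(4)); plan(c,188.4,1,half=False)
E
```

```text
28 [0.4916 0.2023 0.1126]
yaw -171.67 pos [0.5241 0.2071 0.1796] dyaw 0.07 t 21.07 j1,j6 [0.23 0.09]
{'x': np.float64(32.9), 'y': np.float64(-0.0), 'z': np.float64(67.0), 'roll': np.float64(-0.07)}
66 [0.5274 0.2075 0.1244]
yaw -171.67 pos [0.5241 0.2071 0.1796] dyaw 0.07 t 21.07 j1,j6 [0.23 0.09]
{'x': np.float64(-3.3), 'y': np.float64(-0.0), 'z': np.float64(55.3), 'roll': np.float64(-0.07)}
```

servo_tool:
  increments:
    - {"grip": 1,"x": 16,"y": 0,"z": 5,"roll": 0}
    - {"grip": 1,"x": 17,"y": 0,"z": 15,"roll": 0}
    - {"grip": 1,"x": 0,"y": 0,"z": 20,"roll": 0}
    - {"grip": 1,"x": 0,"y": 0,"z": 14,"roll": 0}
    - {"grip": 1,"x": 0,"y": 0,"z": 5,"roll": 0}

```text
clock: 21.48
tcp_pos: [0.4892, 0.2017, 0.1179]
orientation: [-0.003, -0.073, 0.997, -0.001]
wrist_force: [-0.4, 0.4, 0.0]
finger_gap: 0.0157
grip_force: 0.0
```

servo_tool:
  increments:
    - {"grip": 1,"x": 0,"y": 0,"z": 1,"roll": 0}
    - {"grip": 1,"x": 0,"y": 0,"z": 0,"roll": 0}
    - {"grip": 1,"x": 0,"y": 0,"z": 0,"roll": 0}
    - {"grip": 1,"x": 0,"y": 0,"z": 1,"roll": 0}
    - {"grip": 1,"x": 0,"y": 0,"z": 0.5,"roll": 0}

```text
clock: 21.9
tcp_pos: [0.4927, 0.2026, 0.1195]
orientation: [0.001, -0.073, 0.997, 0.0]
wrist_force: [-0.9, 0.8, -0.6]
finger_gap: 0.0001
grip_force: 0.0
```

servo_tool:
  increments:
    - {"grip": 1,"x": 0,"y": 0,"z": 1,"roll": 0}
    - {"grip": 1,"x": 0,"y": 0,"z": 1,"roll": 0}
    - {"grip": 1,"x": 0,"y": 0,"z": 0,"roll": 0}

```text
clock: 22.15
tcp_pos: [0.492, 0.2024, 0.1168]
orientation: [0.0, -0.073, 0.997, -0.0]
wrist_force: [-0.0, -0.5, 0.4]
finger_gap: -0.0
grip_force: 0.0
```

servo_tool:
  increments:
    - {"grip": 1,"x": 0,"y": 0,"z": 1,"roll": 0}
    - {"grip": 1,"x": 0,"y": 0,"z": 1,"roll": 0}
    - {"grip": 1,"x": 0,"y": 0,"z": 0,"roll": 0}

```text
clock: 22.4
tcp_pos: [0.4919, 0.2024, 0.1147]
orientation: [-0.0, -0.073, 0.997, -0.0]
wrist_force: [-0.2, 0.4, -0.4]
finger_gap: 0.0002
grip_force: 0.0
```

servo_tool:
  increments:
    - {"grip": 1,"x": 0,"y": 0,"z": 0.7,"roll": 0}
    - {"grip": 1,"x": 0,"y": 0,"z": 0.7,"roll": 0}
    - {"grip": 1,"x": 0,"y": 0,"z": 0,"roll": 0}

```text
clock: 22.65
tcp_pos: [0.492, 0.2024, 0.1133]
orientation: [-0.0, -0.073, 0.997, -0.0]
wrist_force: [-0.1, -0.6, 0.3]
finger_gap: 0.0002
grip_force: 0.0
```

servo_tool:
  increments:
    - {"grip": 1,"x": 0,"y": 0,"z": 0.7,"roll": 0}
    - {"grip": 1,"x": 0,"y": 0,"z": 0.7,"roll": 0}
    - {"grip": 1,"x": 0,"y": 0,"z": 0,"roll": 0}

```text
clock: 22.9
tcp_pos: [0.4919, 0.2024, 0.1119]
orientation: [-0.0, -0.073, 0.997, -0.0]
wrist_force: [-0.2, -0.3, -0.6]
finger_gap: 0.0001
grip_force: 0.0
```

servo_tool:
  increments:
    - {"grip": 1,"x": 0,"y": 0,"z": 0.7,"roll": 0}
    - {"grip": 1,"x": 0,"y": 0,"z": 0.7,"roll": 0}
    - {"grip": 1,"x": 0,"y": 0,"z": 0,"roll": 0}

```text
clock: 23.15
tcp_pos: [0.4921, 0.2024, 0.1116]
orientation: [0.0, -0.073, 0.997, -0.0]
wrist_force: [-1.9, -0.7, 6.4]
finger_gap: -0.0
grip_force: 3.3
```

servo_tool:
  increments:
    - {"grip": 1,"x": 0,"y": 0,"z": 0.7,"roll": 0}
    - {"grip": 1,"x": 0,"y": 0,"z": 0.7,"roll": 0}
    - {"grip": 1,"x": 0,"y": 0,"z": 0,"roll": 0}

```text
clock: 23.4
tcp_pos: [0.4921, 0.2025, 0.1113]
orientation: [0.001, -0.073, 0.997, 0.0]
wrist_force: [-5.5, -2.1, 15.0]
finger_gap: 0.0
grip_force: 7.6
```

servo_tool:
  increments:
    - {"grip": 1,"x": 0,"y": 0,"z": -12,"roll": 0}
    - {"grip": 1,"x": -10,"y": 0,"z": -8,"roll": 0}
    - {"grip": 1,"x": -26,"y": 0,"z": 0,"roll": 0}
    - {"grip": 1,"x": 0,"y": 0,"z": 2,"roll": 0}
    - {"grip": 1,"x": 0,"y": 0,"z": 2,"roll": 0}

```text
clock: 23.82
tcp_pos: [0.5288, 0.2077, 0.1252]
orientation: [0.0, -0.072, 0.997, 0.0]
wrist_force: [-0.1, -0.6, -0.7]
finger_gap: -0.0001
grip_force: 0.0
```

servo_tool:
  increments:
    - {"grip": 1,"x": 0,"y": 0,"z": 1,"roll": 0}
    - {"grip": 1,"x": 0,"y": 0,"z": 0,"roll": 0}
    - {"grip": 1,"x": 0,"y": 0,"z": 0,"roll": 0}

```text
clock: 24.07
tcp_pos: [0.5266, 0.2075, 0.1238]
orientation: [-0.001, -0.073, 0.997, -0.0]
wrist_force: [-0.5, 0.4, 0.5]
finger_gap: 0.0
grip_force: 0.0
```

servo_tool:
  increments:
    - {"grip": 1,"x": 0,"y": 0,"z": 0.5,"roll": 0}
    - {"grip": 1,"x": 0,"y": 0,"z": 0.5,"roll": 0}
    - {"grip": 1,"x": 0,"y": 0,"z": 0,"roll": 0}

```text
clock: 24.32
tcp_pos: [0.5273, 0.2076, 0.1234]
orientation: [-0.0, -0.073, 0.997, -0.0]
wrist_force: [-1.4, -0.2, 0.2]
finger_gap: 0.0002
grip_force: 0.5
```

Near contact was at z 0.1117 and far contact at 0.1234, 35.6 mm apart. That gives 18.2°, so the weight is flat on the pocket floor. I'll retract and do a last check of the sled against the ledge.

servo_tool:
  increments:
    - {"grip": 1,"x": 0,"y": 0,"z": -10,"roll": 0}
    - {"grip": 1,"x": 0,"y": 0,"z": -25,"roll": 0}
    - {"grip": 0.3,"x": 0,"y": 0,"z": -21,"roll": 0}
    - {"grip": 0.1,"x": 0,"y": 0,"z": 0,"roll": 0}
    - {"grip": 0.1,"x": 0,"y": 0,"z": 0,"roll": 0}

```text
clock: 24.73
tcp_pos: [0.5289, 0.208, 0.1815]
orientation: [0.002, -0.073, 0.997, 0.0]
wrist_force: [-0.4, 1.0, 0.2]
finger_gap: 0.036
grip_force: 0.0
```

servo_tool:
  increments:
    - {"grip": 0.1,"x": 0,"y": 0,"z": 0,"roll": 0}
    - {"grip": 0.1,"x": 0,"y": 0,"z": 0,"roll": 0}

```text
clock: 24.9
tcp_pos: [0.5271, 0.2075, 0.1785]
orientation: [-0.001, -0.073, 0.997, -0.0]
wrist_force: [0.2, -0.4, -0.2]
finger_gap: 0.0607
grip_force: 0.0
```

```bash
python3 - <<'E'
from h import *
im=cv2.cvtColor(snap('wrist','w12.png'),cv2.COLOR_BGR2GRAY).astype(float);C=cam('wrist');P=plate([.4951,.2028,.045],8.33)
s=env.get_state();print(s['tcp_pos'],s['clock'])
def e(v,o): g=np.abs(np.gradient(v)); i=g.argmax(); return o+i
def up(p,n): # rising crossing of 100 downwards from black ledge
    c=int(p[0]);r=int(p[1]);v=im[r-14:r+10,c-n:c+n].mean(1);k=v.argmin();j=k+np.argmax(v[k:]>90);return round(r-14+j-1+(90-v[j-1])/(v[j]-v[j-1]),1)
for nm,q in [('ledge in -33',(0,-33,8)),('ledge in +33',(0,33,8)),('sled low -22',(0,-22,28)),('sled low 0',(0,0,28)),('sled low 22',(0,22,28))]:
    p=proj(C,pp(P,*q))[0]; print(nm,p.round(1),up(p,3))
r=int(proj(C,pp(P,8,0,28))[0][1]);print('row',r,im[r-3:r+3,268:296].mean(0).round().astype(int),im[r-3:r+3,346:372].mean(0).round().astype(int))
print([ (n,proj(C,pp(P,8,y,w))[0][0].round(1)) for n,y,w in (('sL',-27,28),('sR',27,28),('pL',-38,0),('pR',38,0))])
E
```

```text
[0.52698921 0.20746441 0.17834563] 24.95
ledge in -33 [282.2 159.8] 160.3
ledge in +33 [359.1 159.8] 159.9
sled low -22 [293.  156.4] 155.2
sled low 0 [320.7 156.4] 155.1
sled low 22 [348.4 156.3] 155.0
row 166 [112 112 112 113 113 112 113 112 106 116 147 162 163 159 158 158 158 151
 146 160 169 170 170 170 171 170 171 171] [172 172 171 172 172 172 172 170 165 155 150 149 151 151 149 148 150 140
 118 105 103 104 103 102 103 104]
[('sL', np.float64(286.7)), ('sR', np.float64(354.6)), ('pL', np.float64(277.7)), ('pR', np.float64(363.7))]
```

```bash
python3 -c "
from workcell import env
print(env.hand_in())"
```

```text
the job is handed in; nothing more can be done
None
```

The job is handed in at about 25 s: the sled lies flat on the plate, centred and square against the ledge, and the oblong weight sits flat on the pocket floor; while going in, the weight first touched the sled's uphill rim with roughly 15–20 N, so I backed it off and re-entered.

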